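# Load a camera module into the tester's carrier

## Task

From the sloping pocket tray pluck the tall square camera module (not the round part nor the low square one) and set it upright, lens up, fully down in the nest of the loose aluminium carrier, without letting it fall on the desk. Only then fit the carrier with the module in it, nose away from the robot, flat and fully home in the tester's keyed bay, and let go. Leave the other two parts in their pockets and do not disturb the jar, cup, tape roll or phones.

Things in the scene. Friction and masses are not known exactly. Their poses are not given: they have to be found in the camera images.
- module_center (a point): The wanted part: camera module, steel can 16 x 16 x 16 mm with a black lens barrel (11 mm across, 6 mm high) on top; 20 g. Point: centre of the can, 8 mm above its underside; z out through the lens, x and y square to the can's faces. It starts in any one of the tray's pockets, tilted as the tray is; the can stands 10 mm proud of the tray's face, the barrel 6 mm more.
- round_part_center (a point): Another part to leave in its pocket: steel cylinder 17 mm across, 12 mm high, with a 3 mm black barrel on top. Point: centre of the cylinder, 6 mm above its underside.
- flat_part_center (a point): Another part to leave in its pocket: low square steel part 16 x 16 x 9 mm without a lens. Point: its centre.
- tray: Fixed black pocket tray on a grey stand. Origin on the desk under the mid pocket; z up, y along the row. Face 75 x 150 mm (y), its middle 55 mm up, sloping 35 deg, lower towards -x: outward normal (-0.574, 0, 0.819). Pockets 19 x 19 mm, 6 mm deep, at y = -46, 0, 46 mm; parts lie loose in them and are drawn out along the normal. Yaw, position and side of desk vary.
- tray_hood (a point): Middle of the front edge, underside, of the tray's dust hood: a plate 30 mm (x) x 150 mm (y) x 5 mm going back from here, on two posts (y = -70 and 70 mm) 34 to 42 mm behind the pocket row. It blocks a gripper coming straight down on the pockets; one coming along the tray's normal is clear of it. Axes as the tray's.
- carrier_center (a point): Loose aluminium carrier, 0.1 kg, flat on the desk: block 52 (x) x 44 (y) x 18 mm (z) and on its +x end a nose 18 mm long, 24 mm wide, as high as the block (nose tip at x = +44 mm). Point: centre of the 52 x 44 block, 9 mm above the underside; x points to the nose, z up. Grasp it across the 44 mm sides. Position and yaw vary.
- carrier_nest (a point): Centre of the floor of the carrier's nest, 6 mm from the carrier's centre towards the nose and 10 mm above its underside; axes as the carrier's. The nest is a square pocket 20.5 x 20.5 mm, 8 mm deep, open at the top, for the module's 16 mm can, in any of its four quarter turns.
- tester: Fixed camera tester, origin on the desk under the bay's centre, z up, x away from the robot side. Grey deck 130 x 130 mm, 24 mm high, carrying the bay; behind it (x = 67 to 167 mm, y = -85 to 85 mm) a white instrument body 85 mm high. Yaw, position and side of the desk vary.
- bay_floor (a point): Centre of the bay's floor, 24 mm above the desk, axes as the tester's; the carrier's underside centre goes here, nose along +x. Black lips 6 mm high and 6 mm wide leave 2 mm round the carrier: recess 56 (x) x 48 mm (y) about this point, then a nose channel 28 mm wide from x = 28 to 46 mm, so it fits only this way round.
- jar: Bystander: white plastic jar with lid, 64 mm across, 90 mm high. Origin: centre of its underside.
- cup: Bystander: white paper coffee cup with black lid, 76 mm across, 94 mm high. Origin: centre of its underside.
- tape: Bystander: roll of tape lying flat, 60 mm across, 20 mm high. Origin: centre of its underside.
- phones: Bystander: two phones lying stacked, 158 (x) x 75 x 18 mm. Origin: centre of the underside.
There are look-alikes about, which are no part of the job. Leave any black, pink or yellow look-alike of the part that bears carrier_center alone.

How it is judged:
By the outcome, as a careful person would: the job done as asked, in the order asked, and still so for the second after the job is handed in, with the robot touching nothing.
It also fails if it takes over 53 s, if anything falls off the work surface, if the arm or the gripper's body presses on something with over 40 N, if the wrist force passes 120 N, or if a joint passes its speed limit or range.

## Robot

A 6-joint arm with a two-finger parallel gripper is mounted at the origin on the work surface. World frame = base frame: x ahead of the robot, y to its left, z up, the work surface at z = 0. Lengths are in m, angles in rad, forces in N, time in s.
With the tool pointing down it reaches from about 0.425 to 0.95 m from the base axis. Payload 3.5 kg.
Tool frame: the origin (TCP) lies midway between the tips of the shut fingers; the grasp point (between the pads) lies 19 mm behind it; z points along the fingers, y is the line along which they close (so a half turn about z gives the same grasp; the last joint's range is limited). The gripper opens to 85 mm and grips with 20 to 120 N. Pads are 22 mm wide; open, the fingers measure 114 mm over their backs; the gripper's body (76 mm by 85 mm) begins 54 mm behind the grasp point. The pads swing forward as they close: fully open they stand 13 mm farther back than shut.
Start: joints at [1.005, 0.286, 1.577, -0, 1.279, -0.15], TCP at [0.273, 0.617, 0.195] pointing down, gripper open.
Joint ranges: [-2.77, 2.77], [-0.9, 2.22], [0.21, 2.48], [-1.53, 4.67], [0.24, 2.81], [-2.84, 2.84]. Speed limits (rad/s): [2.79, 2.79, 3.14, 3.14, 3.14, 3.14].

## Interface

Orientations are given as a unit quaternion [x, y, z, w].
In Python, from plant import get_state, read_camera, ctrl gives the robot as it stands.
- The arm moves only by the shell command python3 -m crank 'ROWS' [FORCE]. ROWS is JSON, a list of rows, each a list of 3 entries, a list of its own where there are three numbers: the shift along the tool's x, y, z in mm, then the turn about the tool's z in degrees, then the closure in counts, from 0 (fully open) to 255 (shut). In form: [[[tx, ty, tz], yaw, claw], ...]. A call has 1 to 10 rows; each row is the pose to reach, as a shift and turn from the pose commanded when the call began, along the tool's axes at that moment; what a row does not reach only later rows make up. A row lasts 1/10 s, in which the tool goes at most 50 mm and 8.59 degrees, less where a joint would pass 70% of its speed; a pose out of reach is approached as far as the arm can. A call with a gripper value outside its range is refused whole. The fingers move at their own pace and stop on an object; FORCE is the grip in N (left out, the last holds). Time passes only in rows, so rows that repeat a pose let the fingers close. It gives the time, the measured TCP pose, the force, the opening and the grip force at its end, in the units of the state.
- get_state(): the state, without advancing time (a new reading comes with each control period).
- read_camera(name): name is "side" or "top"; returns a dict with "frame" (400x640x3 uint8, blue, green, red), "range_z" (400x640 float32, m along the optical axis (not along the pixel's ray), 0 where there is no reading), "vfov" (degrees; the focal length in pixels is half the picture's height over the tangent of half this angle, whatever the lens; pixels are square), "cx", "cy" (the principal point, pixels), "k1" (the pictures are not rectified: a ray, as slopes to the right and down, at radius r is drawn at 1 + k1 r^2 times it, then the intrinsics apply), "origin" and "orientation" of the camera in the world. Camera axes: x right, y down, z forward; pixel columns grow to the right and rows downward; lengths in m; the calibration is good to about 2 mm. A picture is of the moment at which its call begins.
- ctrl.sign_off(): hands the job in; it is judged then, once.
The state is a dict: "time": time; "qpos": joint angles; "dq": joint speeds; "joint_efforts": joint torques, N m; "eef_pos": TCP position; "tcp_rot": TCP orientation; "contact_force": force on the tool from outside, world axes, zero at the start; "wrist_torque": the same for the moment, N m; "opening": opening from 0.0 (shut) to 1.0 (fully open); "finger_force": force on a finger pad.
Only numpy, scipy, OpenCV 4.12 (cv2) and the standard library are available. Lean on these libraries where they do the work, as an engineer would, in place of code of your own. Each camera call takes 0.05 s, during which the arm holds its last target. There are 200 camera calls.

## Working session

There is one attempt and no reset: what is moved stays moved. The work goes in short steps, Python scripts to look and compute and a shell command to move; the robot and the scene stay as the last step left them, time stands still between calls to the robot, and variables do not carry over. Pictures are saved under pics/ and viewed, at most 10 in all, crops included, and the job is handed in when it is done.

```bash
ls; mkdir -p pics; cat > h.py <<'E'
import numpy as np, cv2, pickle
from scipy.spatial.transform import Rotation as R
from plant import get_state, read_camera, ctrl
def cam(n):
    c=read_camera(n); pickle.dump(c,open(f'{n}.pkl','wb')); return c
def load(n): return pickle.load(open(f'{n}.pkl','rb'))
def K(c):
    f=200/np.tan(np.radians(c['vfov'])/2); return np.array([[f,0,c['cx']],[0,f,c['cy']],[0,0,1]])
def cloud(c):
    # world xyz per pixel, HxWx3
    h,w=c['range_z'].shape; u,v=np.meshgrid(np.arange(w),np.arange(h)); k=K(c)
    xd=(u-k[0,2])/k[0,0]; yd=(v-k[1,2])/k[0,0]; rd=np.hypot(xd,yd); r=rd.copy()
    for _ in range(30): r=rd/(1+c['k1']*r*r)
    s=np.where(rd>0,r/np.maximum(rd,1e-9),1); z=c['range_z']
    P=np.stack([xd*s*z,yd*s*z,z],-1)@R.from_quat(c['orientation']).as_matrix().T+np.array(c['origin'])
    P[z==0]=np.nan; return P
def proj(c,p):
    q=(np.atleast_2d(p)-np.array(c['origin']))@R.from_quat(c['orientation']).as_matrix()
    x=q[:,:2]/q[:,2:]; x=x*(1+c['k1']*(x**2).sum(1,keepdims=True)); k=K(c); return x*k[0,0]+k[:2,2]
def ray(c,uv,zw):
    k=K(c); d=(np.array(uv,float)-k[:2,2])/k[0,0]; rd=np.hypot(*d); r=rd
    for _ in range(30): r=rd/(1+c['k1']*r*r)
    v=R.from_quat(c['orientation']).as_matrix()@np.array([*(d*r/max(rd,1e-9)),1]); o=np.array(c['origin']); return o+v*(zw-o[2])/v[2]
def tool(p,Rt=None):
    "shift in mm in tool axes to bring TCP to p; rot remainder"
    s=get_state(); T=R.from_quat(s['tcp_rot']); d=T.inv().apply(np.array(p)-s['eef_pos'])*1000
    return d
E
python3 - <<'E'
from h import *
s=get_state(); print({k:np.round(v,3) for k,v in s.items()})
for n in('top','side'):
    c=cam(n); cv2.imwrite(f'pics/{n}0.png',c['frame']); print(n,c['vfov'],c['cx'],c['cy'],c['k1'],c['origin'],c['orientation'])
E
```

```text
pics
{'time': np.float64(0.0), 'qpos': array([ 1.005,  0.287,  1.578, -0.   ,  1.279, -0.15 ]), 'dq': array([ 0.002,  0.   ,  0.   , -0.   , -0.   ,  0.002]), 'joint_efforts': array([ 2.0000e-03, -4.0597e+01, -2.9264e+01, -0.0000e+00,  6.0000e-03,
        0.0000e+00]), 'eef_pos': array([0.272, 0.617, 0.194]), 'tcp_rot': array([ 0.206,  0.978, -0.001, -0.   ]), 'contact_force': array([ 0.01 , -0.499,  0.438]), 'wrist_torque': array([ 0.013, -0.015, -0.018]), 'finger_force': np.float64(0.0), 'opening': np.float64(0.999)}
top 52.71806904437678 316.98777056971437 208.2149449252892 0.00333984944607234 [0.37344391 0.04585567 1.28524486] [-0.70276247  0.70850709 -0.05047004  0.03994221]
side 55.30333986905068 324.2772497144122 198.3502380410585 -0.0018449420216360977 [0.38756718 0.65203461 0.87014621] [-0.09573418  0.93723956 -0.33317855  0.03753697]
```

View pics/top0.png

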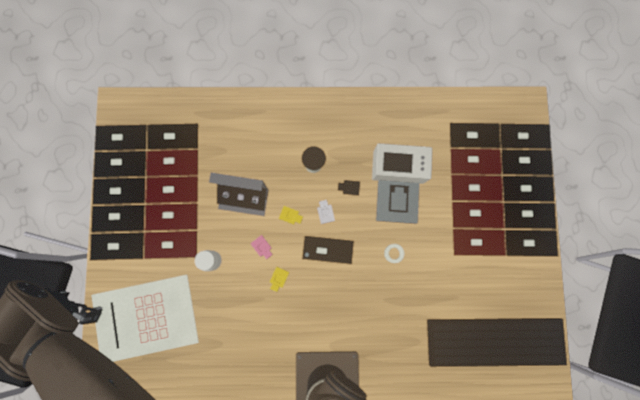

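View pics/side0.png

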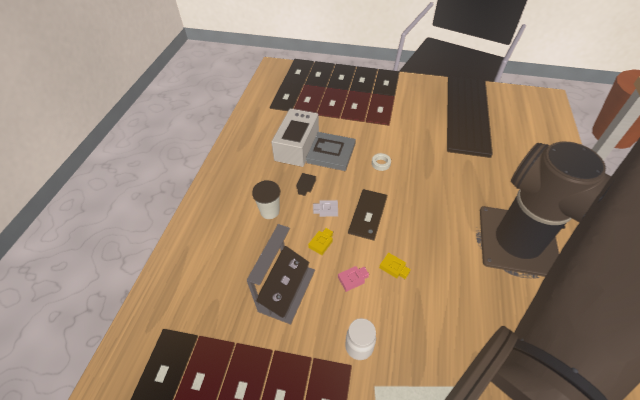

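The top picture shows the tray at (242,195), with its parts at about (226,194), (240,197) and (255,201). The tester deck is at (398,200), jar (207,260), cup (314,158), tape (394,253) and phones (328,250). Carrier candidates in the top picture are silver (326,211), black (349,187), yellow (291,215) and (279,279), and pink (262,246). The silver one is aluminium, so it fits the description. I'll confirm it in an enlarged crop.

```bash
python3 - <<'E'
from h import *
t=load('top');s=load('side')
r=lambda im,x,y,w,h,W,H:cv2.resize(im[y:y+h,x:x+w],(W,H),interpolation=cv2.INTER_CUBIC)
a=r(s['frame'],240,215,80,60,400,300); b=r(t['frame'],205,170,80,60,400,300)
c=r(s['frame'],300,190,50,37,400,300); d=r(t['frame'],305,190,50,37,400,300)
cv2.imwrite('pics/crop1.png',np.vstack([np.hstack([a,b]),np.hstack([c,d])]))
P=cloud(t);Q=cloud(s)
for n,C,u,v in [('tray mid',P,240,197),('car',P,326,211),('deck',P,398,185),('desk',P,300,300),('desk',P,350,220),('s can',Q,285,281),('s car',Q,326,208),('s deck',Q,330,160),('s desk',Q,200,250),('s desk',Q,340,235)]: print(n,C[v,u].round(4))
E
```

```text
tray mid [0.5677 0.2628 0.0577]
car [ 0.5284 -0.0026  0.0095]
deck [ 0.6074 -0.2313  0.0285]
desk [0.2507 0.0815 0.0008]
desk [ 0.4996 -0.0791  0.0033]
s can [0.5677 0.2659 0.0553]
s car [0.5244 0.0006 0.0098]
s deck [ 0.5476 -0.1741  0.0262]
s desk [0.8241 0.1993 0.0026]
s desk [nan nan nan]
```

View pics/crop1.png

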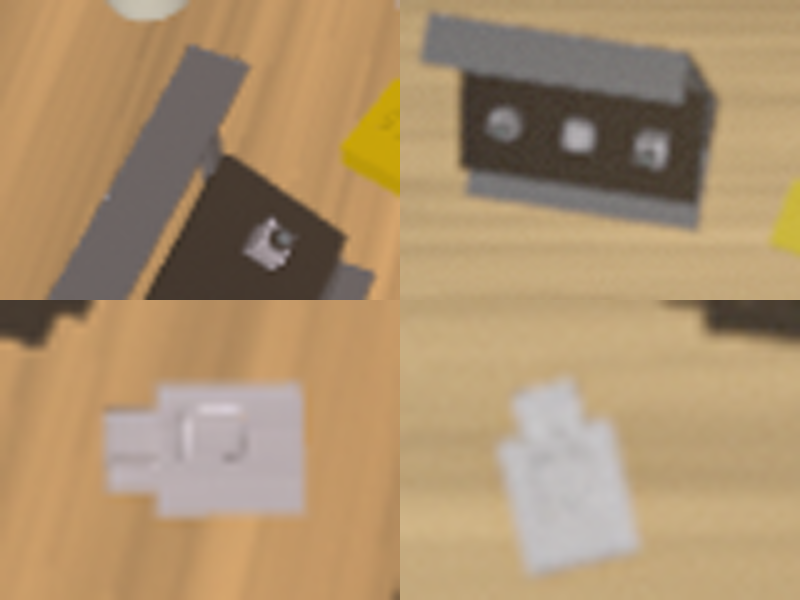

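The crops settle both choices. In the tray the round part is on the left, the low square is in the middle, and the tall module with its lens is on the right, at top (255,200) and side (294,264). The silver carrier at top (326,211) has a nose and an open nest, and the nose points away from the robot. Next I'll fit the poses.

```bash
cat > fit.py <<'E'
from h import *
from scipy.optimize import minimize
def box(x0,x1,y0,y1,z0,z1): return np.array([[x,y,z] for x in(x0,x1) for y in(y0,y1) for z in(z0,z1)],float)/1000
def place(b,p): return b@R.from_euler('z',p[2]).as_matrix().T+np.array([p[0],p[1],0])
def ren(c,boxes,roi,S=8):
    x,y,w,h=roi; m=np.zeros((h*S,w*S),np.uint8)
    for b in boxes:
        q=(proj(c,b)-[x,y]+.5)*S
        cv2.fillConvexPoly(m,cv2.convexHull((q*16).astype(np.int32).reshape(-1,1,2)),255,shift=4)
    return cv2.resize(m,(w,h),interpolation=cv2.INTER_AREA)/255.
def fit(views,model,p0,step):
    # views: [(cam,roi,mask)], model(p)->(add boxes, remove boxes)
    def cost(p):
        a,r=model(p); e=0
        for c,roi,m in views:
            d=ren(c,a,roi)
            if r: d=d*(1-ren(c,r,roi))
            e+=(cv2.GaussianBlur(d-m,(0,0),.7)**2).sum()
        return e
    s=np.vstack([p0]+[np.array(p0)+np.eye(len(p0))[i]*step[i] for i in range(len(p0))])
    o=minimize(cost,p0,method='Nelder-Mead',options=dict(initial_simplex=s,xatol=1e-5,fatol=1e-3,maxiter=600)); return o.x,o.fun
CAR=[box(-26,26,-22,22,0,18),box(26,44,-12,12,0,18)]
TES=[box(-65,65,-65,65,0,24),box(67,167,-85,85,0,85)]
def sub(c,roi): x,y,w,h=roi; return c['frame'][y:y+h,x:x+w]
def nonwood(c,roi,t=60): # low saturation = object
    return (cv2.cvtColor(sub(c,roi),cv2.COLOR_BGR2HSV)[...,1]<t).astype(float)
E
python3 - <<'E'
from fit import *
t=load('top');s=load('side')
# carrier, tester
for nm,mod,p0,rt,rs in [('car',CAR,[.525,0,.3],(312,196,28,32),(306,194,38,28)),('tes',TES,[.57,-.23,0.],(365,138,75,92),(262,102,100,72))]:
    for vs in ([(t,rt)],[(s,rs)],[(t,rt),(s,rs)]):
        V=[(c,r,nonwood(c,r,70)) for c,r in vs]
        p,f=fit(V,lambda p:([place(b,p) for b in mod],[]),p0,[.01,.01,.1]); print(nm,p.round(4),round(f,2),[int(v[2].sum()) for v in V])
# tray: depth of hood + dark face
P=cloud(t);Q=cloud(s)
print('hood top',P[182:188:2,225:262:6].round(3).tolist())
for n,c,roi in(('t',t,(205,170,75,50)),('s',s,(240,220,80,105))):
    m=(sub(c,roi).max(2)<75).astype(np.uint8); k,_=cv2.findContours(m,cv2.RETR_EXTERNAL,cv2.CHAIN_APPROX_SIMPLE); k=max(k,key=cv2.contourArea); print(n,cv2.contourArea(k),cv2.boundingRect(k))
print('hsv wood/car', cv2.cvtColor(t['frame'],cv2.COLOR_BGR2HSV)[[211,225,200],[326,350,398]], cv2.cvtColor(s['frame'],cv2.COLOR_BGR2HSV)[[208,260,150,255],[330,190,340,275]])
E
```

```text
car [ 0.52   -0.0008  0.2238] 9.56 [326]
car [ 0.5192 -0.0027  0.2377] 1.55 [370]
car [ 0.519  -0.0019  0.2338] 13.65 [326, 370]
tes [ 0.5575 -0.2301 -0.0791] 33.45 [3833]
tes [ 0.5565 -0.2329 -0.0749] 202.5 [3537]
tes [ 0.5571 -0.2309 -0.0776] 249.91 [3833, 3537]
hood top [[[0.594, 0.287, 0.165], [0.594, 0.27, 0.161], [0.594, 0.254, 0.161], [0.594, 0.237, 0.16], [0.594, 0.22, 0.161], [0.593, 0.203, 0.163], [0.594, 0.186, 0.162]], [[0.588, 0.287, 0.164], [0.589, 0.27, 0.161], [0.588, 0.253, 0.163], [0.588, 0.236, 0.163], [0.587, 0.219, 0.166], [0.588, 0.203, 0.162], [0.588, 0.186, 0.161]], [[0.6, 0.306, 0.072], [0.583, 0.27, 0.162], [0.583, 0.254, 0.16], [0.582, 0.236, 0.164], [0.582, 0.219, 0.164], [0.583, 0.203, 0.161], [0.582, 0.186, 0.161]]]
t 738.5 (13, 15, 47, 25)
s 1810.5 (17, 26, 51, 71)
hsv wood/car [[  0   4 194]
 [ 19  93 191]
 [ 68   8 129]] [[175  18 166]
 [ 16 119 190]
 [ 13  57  71]
 [ 14  77 129]]
```

```bash
python3 - <<'E'
from fit import *
t=load('top');s=load('side')
n=R.from_euler('y',-35,degrees=True).as_matrix()
def model(p):
    face=box(-37.5,37.5,-75,75,-3,0)@n.T+[0,0,.055]
    hx,hz=p[3]*1000,p[4]*1000
    return [place(face,p)],[place(box(hx,hx+30,-75,75,hz,hz+5),p)]+[place(box(34,42,y-4,y+4,20,hz),p) for y in(-70,70)]
rt,rs=(205,165,75,55),(240,220,80,110)
V=[]
for c,roi in((t,rt),(s,rs)):
    m=(sub(c,roi).max(2)<80).astype(np.uint8); k,_=cv2.findContours(m,cv2.RETR_EXTERNAL,cv2.CHAIN_APPROX_SIMPLE); k=max(k,key=cv2.contourArea)
    M=np.zeros_like(m); cv2.drawContours(M,[k],-1,1,-1); V.append((c,roi,M.astype(float)))
for v in (V[:1],V[1:],V):
    p,f=fit(v,model,[.565,.262,-.2,.02,.157],[.01,.01,.1,.01,.003]); print(p.round(4),round(f,2))
pk=lambda y:place(np.array([[-.001,y,.0]])+n@np.array([0,0,.010])+[0,0,.055],p)
print('module can top centre pred',pk(-.046), 'px',proj(t,pk(-.046)),proj(s,pk(-.046)))
# metal blobs in tray
for nm,c,roi in(('t',t,rt),('s',s,rs)):
    im=sub(c,roi); dm=np.zeros(im.shape[:2],np.uint8)
    q=proj(c,place(box(-34,15,-70,70,0,0)@n.T+[0,0,.055],p))-roi[:2]
    cv2.fillConvexPoly(dm,cv2.convexHull(q.astype(np.int32)),1)
    m=((im.max(2)>90)&(dm>0)).astype(np.uint8); N,L,S,C=cv2.connectedComponentsWithStats(m)
    print(nm,[(S[i,4],(C[i]+roi[:2]).round(1).tolist()) for i in range(1,N) if S[i,4]>4])
v=V[0]; o=[]
for c,roi,m in V:
    a,r=model(p); d=ren(c,a,roi)*(1-ren(c,r,roi)); im=sub(c,roi).copy(); im[...,2]=np.maximum(im[...,2],(200*d).astype(np.uint8)); o.append(cv2.resize(im,(400,400)))
cv2.imwrite('pics/fit1.png',np.hstack(o))
E
```

```text
[ 0.5733  0.2606 -0.171   0.0077  0.156 ] 10.62
[ 0.5714  0.2641 -0.1544  0.021   0.1567] 40.01
[ 0.5718  0.2629 -0.1572  0.0091  0.1577] 70.05
module can top centre pred [[0.55795175 0.2185547  0.06319152]] px [[254.16484804 199.78212842]] [[293.92044466 262.5915225 ]]
t [(np.int32(15), [217.0, 195.0]), (np.int32(37), [225.2, 194.2]), (np.int32(46), [240.0, 196.8]), (np.int32(49), [255.0, 199.3])]
s [(np.int32(63), [293.2, 263.6]), (np.int32(62), [285.0, 279.8]), (np.int32(52), [276.6, 296.8])]
```

View pics/fit1.png

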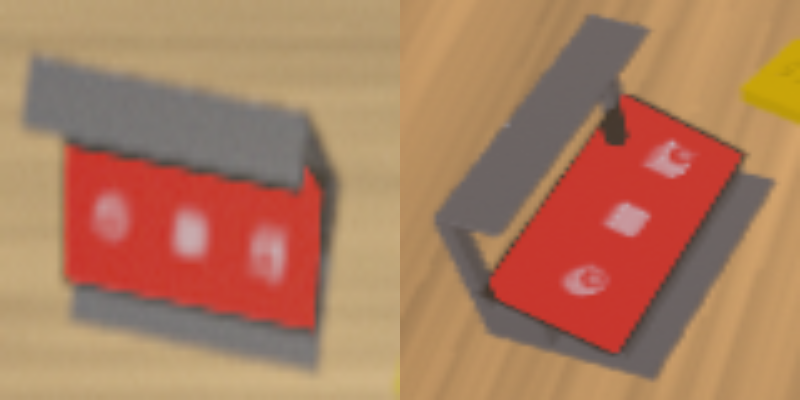

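The tray fit is good. Hood front edge is about 9 mm behind the pocket row, at z 157–162 mm. That rules out a vertical tool, because the gripper body would strike the hood, so I need a tilted tool. I'll check how the move command documents itself.

```bash
python3 -m crank '[[[0,400,-60],0,0],[[0,400,-60],0,0],[[0,400,-60],0,0],[[0,400,-60],0,0],[[0,400,-60],0,0],[[0,400,-60],0,0],[[0,400,-60],0,0],[[0,400,-60],0,0],[[0,400,-60],0,0],[[0,400,-60],0,0]]'; python3 -c "
from h import *
s=get_state();print(s['qpos'].round(3),R.from_quat(s['tcp_rot']).as_matrix().round(3))"
```

```text
time: 1.1
eef_pos: [0.3976, 0.9004, 0.2283]
tcp_rot: [0.206, 0.978, 0.015, 0.003]
contact_force: [-0.3, 0.1, 0.2]
opening: 0.996
finger_force: 0.0
[ 1.051  1.156  0.212  0.003  1.743 -0.103] [[-0.915  0.404  0.012]
 [ 0.404  0.914  0.028]
 [ 0.     0.03  -1.   ]]
```

```bash
python3 -m crank '[[[0,0,0],0,0],[[0,0,0],0,0]]';python3 -m crank '[[[0,400,0],0,0],[[0,400,0],0,0],[[0,400,0],0,0],[[0,400,0],0,0],[[0,400,0],0,0]]'; python3 -c "
from h import *
s=get_state();print(s['qpos'].round(3),R.from_quat(s['tcp_rot']).as_matrix().round(3))"
```

```text
time: 1.3
eef_pos: [0.3977, 0.9007, 0.2351]
tcp_rot: [0.206, 0.978, 0.018, 0.004]
contact_force: [0.4, -1.1, 0.3]
opening: 1.0
finger_force: 0.0
time: 1.8
eef_pos: [0.4056, 0.9185, 0.189]
tcp_rot: [0.206, 0.978, 0.031, 0.007]
contact_force: [0.7, -0.1, 0.0]
opening: 1.003
finger_force: 0.0
[ 1.052  1.197  0.211  0.007  1.67  -0.102] [[-0.915  0.403  0.026]
 [ 0.404  0.913  0.058]
 [ 0.     0.064 -0.998]]
```

```bash
python3 -m crank '[[[0,-100,-60],0,0],[[0,-100,-60],0,0],[[0,-100,-60],0,0],[[0,-100,-60],0,0]]'; python3 -c "
from h import *
s=get_state();print(s['qpos'].round(3),R.from_quat(s['tcp_rot']).as_matrix().round(3))"
```

```text
time: 2.2
eef_pos: [0.3608, 0.8193, 0.2458]
tcp_rot: [0.206, 0.978, 0.03, 0.006]
contact_force: [0.1, 0.5, 1.0]
opening: 0.999
finger_force: 0.0
[ 1.041  0.745  0.851  0.007  1.485 -0.115] [[-0.915  0.403  0.024]
 [ 0.404  0.913  0.056]
 [ 0.     0.061 -0.998]]
```

Pushing against the reach limit tilts the tool, and the tilt carries over into later moves. That gives me a way to tilt. I'll check that the inner limit tilts it back, which also removes this small tilt, made at the wrong heading.

```bash
cat > st.py <<'E'
from h import *
s=get_state();M=R.from_quat(s['tcp_rot']).as_matrix();z=M[:,2];p=s['eef_pos']
print('t',round(float(s['time']),2),'q',s['qpos'].round(3),'p',np.round(p,4),'r',round(np.hypot(p[0],p[1]),3),'tilt',round(np.degrees(np.arccos(-z[2])),1),'head',round(np.degrees(np.arctan2(z[1],z[0])),1),'zax',z.round(3),'yax',M[:,1].round(3))
E
python3 -m crank '[[[0,-590,60],0,0],[[0,-590,60],0,0],[[0,-590,60],0,0],[[0,-590,60],0,0],[[0,-590,60],0,0],[[0,-590,60],0,0],[[0,-590,60],0,0],[[0,-590,60],0,0],[[0,-590,60],0,0],[[0,-590,60],0,0]]' >/dev/null; python3 st.py; python3 -m crank '[[[0,-200,0],0,0],[[0,-200,0],0,0],[[0,-200,0],0,0],[[0,-200,0],0,0]]'>/dev/null; python3 st.py;  python3 -m crank '[[[0,-50,0],0,0]]'>/dev/null; python3 st.py;python3 -m crank '[[[0,-50,0],0,0]]'>/dev/null; python3 st.py
```

```text
t 3.2 q [ 0.892 -0.369  2.273  0.018  1.173 -0.27 ] p [0.1646 0.3721 0.1617] r 0.407 tilt 3.8 head 65.7 zax [ 0.027  0.06  -0.998] yax [0.403 0.913 0.066]
t 3.6 q [ 0.753 -0.851  2.481  0.016  1.467 -0.402] p [0.1101 0.2479 0.1926] r 0.271 tilt 2.7 head 63.1 zax [ 0.021  0.042 -0.999] yax [0.404 0.914 0.047]
t 3.7 q [ 0.735 -0.896  2.479  0.008  1.539 -0.42 ] p [0.1029 0.232  0.2038] r 0.254 tilt 1.2 head 63.2 zax [ 0.01   0.019 -1.   ] yax [0.404 0.915 0.021]
t 3.8 q [ 0.735 -0.895  2.48  -0.004  1.562 -0.419] p [0.1002 0.225  0.2031] r 0.246 tilt 0.4 head -99.8 zax [-0.001 -0.006 -1.   ] yax [ 0.405  0.914 -0.006]
```

```bash
python3 -m crank '[[[-940,0,-80],-15,0],[[-940,0,-80],-15,0],[[-940,0,-80],-15,0],[[-940,0,-80],-15,0],[[-940,0,-80],-15,0],[[-940,0,-80],-15,0],[[-940,0,-80],-15,0],[[-940,0,-80],-15,0],[[-940,0,-80],-15,0],[[-940,0,-80],-15,0]]' >/dev/null; python3 st.py
```

```text
t 4.8 q [-0.117 -0.07   1.881 -0.008  1.332 -1.532] p [0.5276 0.0372 0.2403] r 0.529 tilt 0.5 head -109.0 zax [-0.003 -0.007 -1.   ] yax [ 0.154  0.988 -0.008]
```

```bash
python3 -m crank '[[[-440,0,0],0,0],[[-440,0,0],0,0],[[-440,0,0],0,0],[[-440,0,0],0,0],[[-440,0,0],0,0],[[-440,0,0],0,0],[[-440,0,0],0,0],[[-440,0,0],0,0],[[-440,0,0],0,0]]' >/dev/null; python3 st.py; for i in 1 2 3; do python3 -m crank '[[[-50,0,0],0,0]]'>/dev/null; python3 st.py; done;  python3 -m crank '[[[-50,0,-50],0,0]]'>/dev/null; python3 st.py
```

```text
t 5.7 q [-0.133  1.013  0.436 -0.008  1.695 -1.55 ] p [ 0.9507 -0.0277  0.2384] r 0.951 tilt 0.5 head -112.0 zax [-0.003 -0.008 -1.   ] yax [ 0.154  0.988 -0.008]
t 5.8 q [-0.136  1.148  0.215 -0.006  1.764 -1.554] p [ 0.977  -0.0336  0.2341] r 0.978 tilt 0.9 head -32.2 zax [ 0.013 -0.008 -1.   ] yax [ 0.153  0.988 -0.006]
t 5.9 q [-0.142  1.177  0.218 -0.004  1.732 -1.559] p [ 0.9846 -0.0395  0.2039] r 0.985 tilt 0.8 head -23.7 zax [ 0.013 -0.006 -1.   ] yax [ 0.153  0.988 -0.004]
t 6.0 q [-1.470e-01  1.181e+00  2.140e-01 -1.000e-03  1.695e+00 -1.564e+00] p [ 0.9959 -0.0458  0.2032] r 0.997 tilt 3.0 head -9.5 zax [ 0.051 -0.009 -0.999] yax [ 0.153  0.988 -0.001]
t 6.1 q [-0.152  1.154  0.218  0.002  1.701 -1.568] p [ 0.994  -0.0495  0.2274] r 0.995 tilt 3.9 head -7.3 zax [ 0.068 -0.009 -0.998] yax [0.153 0.988 0.002]
```

```bash
for i in 1 2 3 4 5; do python3 -m crank '[[[-50,0,0],0,0]]'>/dev/null; done; python3 st.py; for i in 1 2 3 4 5; do python3 -m crank '[[[-50,0,30],0,0]]'>/dev/null; done;python3 st.py
```

```text
t 6.6 q [-0.174  1.167  0.21   0.019  1.537 -1.59 ] p [ 1.0402 -0.0749  0.226 ] r 1.043 tilt 13.1 head -5.2 zax [ 0.225 -0.02  -0.974] yax [0.151 0.988 0.014]
t 7.1 q [-0.187  1.28   0.21   0.036  1.303 -1.609] p [ 1.0958 -0.0951  0.1245] r 1.1 tilt 20.1 head -5.0 zax [ 0.342 -0.03  -0.939] yax [0.148 0.989 0.023]
```

```bash
for i in 1 2 3 4 5; do python3 -m crank '[[[-48,14,-10],0,0]]'>/dev/null; done; python3 st.py; for i in 1 2 ; do python3 -m crank '[[[-50,0,-5],0,0]]'>/dev/null; done;python3 st.py
```

```text
t 7.6 q [-0.14   1.19   0.21   0.03   1.267 -1.562] p [ 1.1139 -0.0473  0.2279] r 1.115 tilt 27.3 head -4.5 zax [ 0.457 -0.036 -0.889] yax [0.143 0.989 0.034]
t 7.8 q [-0.153  1.164  0.21   0.041  1.245 -1.575] p [ 1.119  -0.0591  0.2603] r 1.121 tilt 30.1 head -4.3 zax [ 0.499 -0.038 -0.865] yax [0.141 0.989 0.038]
```

```bash
for i in 1 2 3; do python3 -m crank '[[[-50,0,-5],0,0]]'>/dev/null; done;python3 st.py; cat > go.py <<'E'
import sys
from h import *
p=np.array([float(a) for a in sys.argv[1:4]])
print('shift mm',tool(p).round(1)); 
E
python3 go.py .45 .2 .30
python3 - <<'E'
from h import *
# triangulate module can blob from both views (relative to tray-model prediction)
t=load('top');s=load('side')
from scipy.optimize import least_squares
p=least_squares(lambda x:np.r_[proj(t,x)[0]-[255,199.3],proj(s,x)[0]-[293.2,263.6]],[.56,.218,.063]);print(p.x.round(4),p.fun.round(2))
E
```

```text
t 8.1 q [-0.17   1.119  0.21   0.057  1.217 -1.591] p [ 1.1231 -0.075   0.3151] r 1.126 tilt 34.3 head -4.3 zax [ 0.562 -0.042 -0.826] yax [0.139 0.989 0.044]
shift mm [ 595.6  177.9 -377.5]
[0.5607 0.2172 0.055 ] [-0. -0.  0.  0.]
```

```bash
python3 -m crank '[[[595,178,-378],0,0],[[595,178,-378],0,0],[[595,178,-378],0,0],[[595,178,-378],0,0],[[595,178,-378],0,0],[[595,178,-378],0,120],[[595,178,-378],0,150],[[595,178,-378],0,150],[[595,178,-378],0,150],[[595,178,-378],0,150]]' >/dev/null; python3 st.py;python3 go.py .45 .2 .30; python3 -c "
from h import *;print(get_state()['opening'])"
```

```text
t 9.1 q [ 0.019 -0.032  1.81  -0.075  0.766 -1.361] p [0.7011 0.0991 0.3095] r 0.708 tilt 34.4 head -4.2 zax [ 0.564 -0.041 -0.825] yax [0.138 0.989 0.045]
shift mm [ 223.9   64.6 -137.9]
0.4123126590277732
```

```bash
python3 go.py .48 .225 .17
```

```text
shift mm [276.2  87.7 -14.8]
```

```bash
python3 -m crank '[[[276,88,-60],0,165],[[276,88,-60],0,165],[[276,88,-60],0,165],[[276,88,-60],0,165],[[276,88,-30],0,165],[[276,88,-15],0,165],[[276,88,-15],0,165],[[276,88,-15],0,165]]' >/dev/null; python3 st.py
python3 - <<'E'
from h import *
n=np.array([-.567,.091,.819]); b=np.array([.5635,.2165,.055])
for k in(.05,.03,.002): print(k,tool(b+k*n).round(1),(b+k*n).round(4))
c=cam('side'); s=get_state(); q=proj(c,s['eef_pos'])[0]; print(q); x,y=245,200
cv2.imwrite('pics/appr.png',cv2.resize(c['frame'][190:310,210:370],(800,600),interpolation=cv2.INTER_CUBIC))
E
```

```text
t 9.9 q [ 0.381 -0.287  2.291 -0.43   0.631 -0.755] p [0.4811 0.2256 0.17  ] r 0.531 tilt 34.3 head -4.0 zax [ 0.562 -0.04  -0.826] yax [0.136 0.99  0.045]
0.05 [-3.1 -0.5 91.7] [0.5352 0.221  0.096 ]
0.03 [ -3.4  -1.5 111.7] [0.5465 0.2192 0.0796]
0.002 [ -3.8  -2.9 139.7] [0.5624 0.2167 0.0566]
[323.74979551 246.24319414]
```

View pics/appr.png

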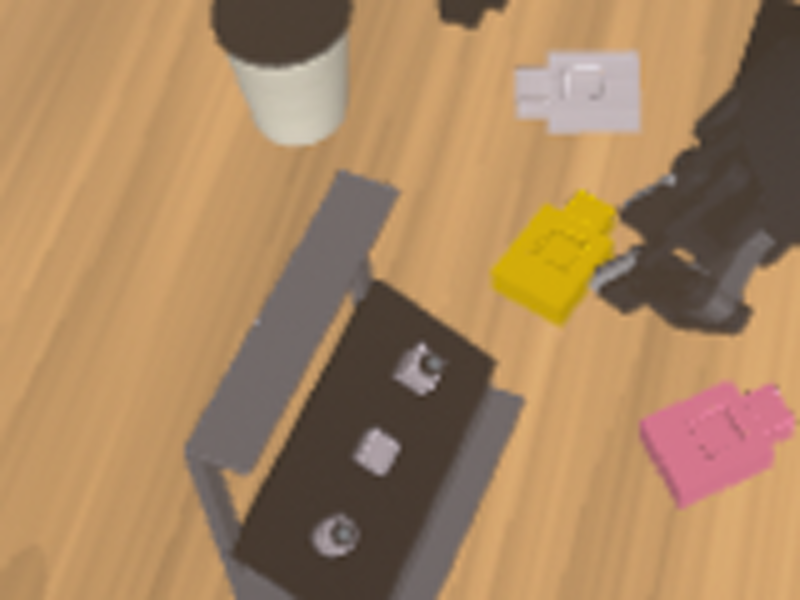

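```bash
python3 - <<'E'
from h import *
c=load('side'); s=get_state(); M=R.from_quat(s['tcp_rot']).as_matrix(); print(s['opening'])
h=s['opening']*.0425
for d in(0,.004,.008,.012): print(d,[(proj(c,s['eef_pos']-d*M[:,2]+k*h*M[:,1]+w*.011*M[:,0])[0]-[210,190]).dot(5*np.eye(2)).round(0).tolist() for k in(-1,1) for w in(-1,1)])
E
python3 -m crank '[[[-3,-1,50],0,165],[[-3,-1,100],0,165],[[-3,-2,115],0,165],[[-3,-3,125],0,165],[[-4,-3,132],0,165]]' 25; python3 st.py
python3 - <<'E'
from h import *
c=cam('side');cv2.imwrite('pics/appr2.png',cv2.resize(c['frame'][230:302,250:346],(800,600),interpolation=cv2.INTER_CUBIC))
E
```

```text
0.35424697899872415
0 [[561.0, 240.0], [600.0, 268.0], [537.0, 295.0], [577.0, 323.0]]
0.004 [[566.0, 237.0], [605.0, 265.0], [542.0, 292.0], [582.0, 321.0]]
0.008 [[571.0, 234.0], [610.0, 262.0], [547.0, 289.0], [587.0, 318.0]]
0.012 [[576.0, 231.0], [615.0, 259.0], [552.0, 286.0], [592.0, 315.0]]
time: 10.45
eef_pos: [0.56, 0.2156, 0.0634]
tcp_rot: [0.073, 0.952, 0.001, 0.296]
contact_force: [-0.5, -0.4, 0.6]
opening: 0.351
finger_force: 0.0
t 10.45 q [ 0.296  0.051  2.217 -0.606  0.366 -0.606] p [0.56   0.2156 0.0634] r 0.6 tilt 34.4 head -4.2 zax [ 0.563 -0.041 -0.825] yax [0.139 0.989 0.046]
```

View pics/appr2.png

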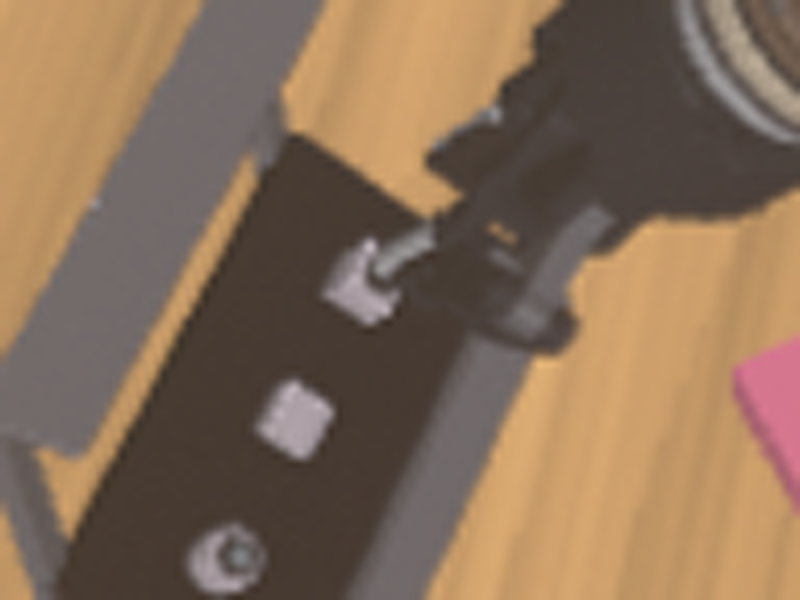

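```bash
python3 - <<'E'
from h import *
c=load('side'); s=get_state(); M=R.from_quat(s['tcp_rot']).as_matrix(); h=s['opening']*.0425
f=lambda p:((proj(c,p)[0]-[250,230])*800/96).round(0).tolist()
n=np.array([-.567,.091,.819]); b=np.array([.5635,.2165,.055]); ty=np.array([.159,.987,0]); tx=np.cross(ty,n)
print('tcp',f(s['eef_pos']))
for d in(0,.008,.016): print(d,[f(s['eef_pos']-d*M[:,2]+k*h*M[:,1]+w*.011*M[:,0]) for k in(-1,1) for w in(-1,0,1)])
print('can top corners',[f(b+.01*n+i*.008*tx+j*.008*ty) for i in(-1,1) for j in(-1,1)],'barrel',f(b+.016*n), 'mid can', f(b+.046*ty+.003*n))
E
```

```text
tcp [362.0, 262.0]
0 [[353.0, 200.0], [383.0, 220.0], [412.0, 241.0], [311.0, 284.0], [342.0, 305.0], [372.0, 326.0]]
0.008 [[366.0, 191.0], [396.0, 212.0], [426.0, 233.0], [324.0, 276.0], [355.0, 297.0], [386.0, 318.0]]
0.016 [[379.0, 183.0], [409.0, 204.0], [439.0, 225.0], [338.0, 268.0], [369.0, 289.0], [399.0, 311.0]]
can top corners [[400.0, 261.0], [378.0, 306.0], [357.0, 230.0], [334.0, 276.0]] barrel [377.0, 263.0] mid can [290.0, 409.0]
```

```bash
python3 - <<'E'
from h import *
c=load('side'); s=get_state(); M=R.from_quat(s['tcp_rot']).as_matrix(); Q=cloud(c)
def show(c,Q):
  for v in range(254,272,2):
    print(v,' '.join('%4d,%4d,%4d|'%tuple(np.nan_to_num((Q[v,u]-s['eef_pos'])@M*1000)) for u in range(290,312,2)))
show(c,Q)
E
```

```text
254  -14, -14,   5|   -9, -19,   7|   -5, -21,   6|   -1, -22,   2|    3, -25,   3|   25, -60,  55|   29, -62,  52|   33, -65,  51|  -15,  26,-102|  -12,  25,-106|   -8,  23,-108|
256  -12, -10,   5|   -7, -14,   6|   -1, -18,   9|    2, -21,   8|    6, -22,   5|   10, -26,   5|  -13,  22, -80|  -12,  24, -89|  -11,  28, -99|   -8,  26,-101|   -5,  25,-104|
258   -9,  -6,   7|   -4,  -9,   7|   -1, -11,   4|    4, -16,   8|  -11,  17, -55|  -10,  20, -65|  -12,  28, -83|  -10,  28, -89|   -7,  27, -90|   -2,  23, -89|    3,  17, -85|
260   -7,  -1,   6|   -3,  -3,   3|   -1,  -2,  -2|  -11,  19, -46|  -10,  22, -56|   -6,  21, -59|   -8,  28, -76|   -7,  30, -85|   -4,  30, -89|    0,  27, -90|  -10,  48,-128|
262   -4,   0,  10|   -3,   4,  -1|    0,   4,  -7|   -8,  22, -44|   -7,  26, -55|   -7,  30, -67|  -11,  41, -91|  -12,  45,-104|  -12,  50,-116|  -12,  54,-127|  -12,  58,-139|
264   -3,   8,   3|   -1,  10,  -3|    3,   6,  -2|   -6,  27, -44|   -3,  27, -49|  -11,  44, -85|  -12,  49, -98|  -12,  53,-109|  -12,  56,-120|  -13,  62,-134|  -11,  62,-139|
266    0,   8,  11|    2,  10,   4|    6,   8,   1|    9,   8,  -3|   18,  -1,   9|    1,  30, -53|    5,  28, -54|   -9,  55,-107|  -12,  63,-125|  -11,  66,-134|   -8,  64,-136|
268    1,  16,   6|    6,  12,   7|   10,  10,   6|   15,   6,   6|   20,   2,   8|   24,   0,   7|   29,  -3,   8|   33,  -5,   6|    3,  46, -88|   -1,  58,-113|   -4,  65,-131|
270    4,  19,   8|    8,  17,   6|   12,  14,   6|   17,  11,   6|   20,   9,   3|   26,   5,   6|   30,   2,   5|   35,   0,   6|   45, -11,  19|    8,  48, -90|    4,  58,-112|
```

The depth picture puts the fingertips about 45 mm behind the reported TCP, and the face of the tray about 6–8 mm ahead of it. I'll advance carefully and watch the force.

```bash
python3 -m crank '[[[0,0,5],0,165],[[0,0,8],0,165]]' |grep -E "eef|contact"; python3 -m crank '[[[0,0,3],0,165],[[0,0,6],0,165]]'|grep -E "eef|contact"
python3 - <<'E'
from h import *
c=cam('side'); s=get_state(); M=R.from_quat(s['tcp_rot']).as_matrix(); Q=cloud(c); L=(Q-s['eef_pos'])@M*1000
m=(L[...,2]<-12)&(L[...,2]>-70)&(abs(L[...,1])<60)&(abs(L[...,0])<40); v,u=np.where(m); 
for k in np.argsort(-L[m][:,2])[:14]: print(u[k],v[k],L[v[k],u[k]].round(0))
E
```

```text
eef_pos: [0.5626, 0.2161, 0.0564]
contact_force: [-0.1, 0.1, -0.3]
eef_pos: [0.5652, 0.2158, 0.0503]
contact_force: [0.2, 0.3, -0.2]
290 264 [ -8.  10. -12.]
293 266 [  1.  10. -12.]
285 246 [-39. -23. -13.]
291 262 [ -8.   4. -13.]
293 259 [ -7.  -5. -13.]
292 262 [ -6.   4. -15.]
292 261 [ -7.   2. -15.]
295 260 [ -2.  -5. -15.]
291 264 [ -7.  10. -16.]
293 265 [ -1.  10. -16.]
292 263 [ -6.   7. -17.]
292 264 [ -5.  10. -18.]
293 261 [ -6.   2. -18.]
293 260 [ -7.  -0. -18.]
```

```bash
python3 -m crank '[[[0,0,5],0,165],[[0,0,10],0,165]]' |grep -E "contact"; python3 -m crank '[[[0,0,4],0,165],[[0,0,8],0,165]]'|grep -E "eef|contact"
python3 - <<'E'
from h import *
c=cam('side'); s=get_state(); M=R.from_quat(s['tcp_rot']).as_matrix(); Q=cloud(c); L=(Q-s['eef_pos'])@M*1000
for v in range(256,272,2):
    print(v,' '.join('%4d,%4d,%4d|'%tuple(np.nan_to_num(L[v,u])) for u in range(286,302,2)))
cv2.imwrite('pics/appr3.png',cv2.resize(c['frame'][230:302,250:346],(800,600),interpolation=cv2.INTER_CUBIC))
E
```

```text
contact_force: [0.2, 1.1, 0.7]
eef_pos: [0.5751, 0.2147, 0.0344]
contact_force: [-0.8, 0.4, 0.2]
256  -24,  -3, -27|  -20,  -6, -27|  -16,  -9, -28|  -11, -12, -26|   -6, -16, -26|   -1, -21, -23|    0, -16, -37|    0, -14, -46|
258  -22,   0, -25|  -18,  -1, -27|  -13,  -5, -26|   -8,  -8, -26|   -4, -10, -28|    0, -14, -26|    5, -18, -25|  -17,  26,-107|
260  -19,   4, -25|  -15,   1, -26|  -11,   0, -27|   -7,  -1, -30|   -4,  -2, -35|   -2,  -1, -42|  -11,  19, -84|  -12,  25, -99|
262  -17,   8, -24|  -13,   5, -25|   -7,   1, -22|   -6,   4, -33|  -11,  17, -62|  -12,  24, -79|  -12,  28, -92|   -9,  27, -95|
264  -14,  12, -23|  -11,  11, -26|   -7,   9, -28|  -11,  20, -55|   -9,  21, -62|   -7,  22, -69|   -8,  29, -86|   -5,  29, -90|
266  -13,  19, -27|   -8,  14, -24|  -10,  21, -43|   -8,  23, -52|   -7,  26, -62|  -12,  39, -91|  -12,  43,-103|  -12,  47,-115|
268  -10,  21, -24|   -6,  18, -24|   -1,  15, -24|   -7,  30, -56|  -12,  42, -84|  -12,  46, -97|  -11,  49,-107|  -12,  54,-121|
270   -8,  25, -24|   -4,  24, -26|    0,  19, -22|    4,  18, -26|    0,  28, -51|  -12,  54,-103|  -12,  57,-114|  -12,  60,-125|
```

View pics/appr3.png

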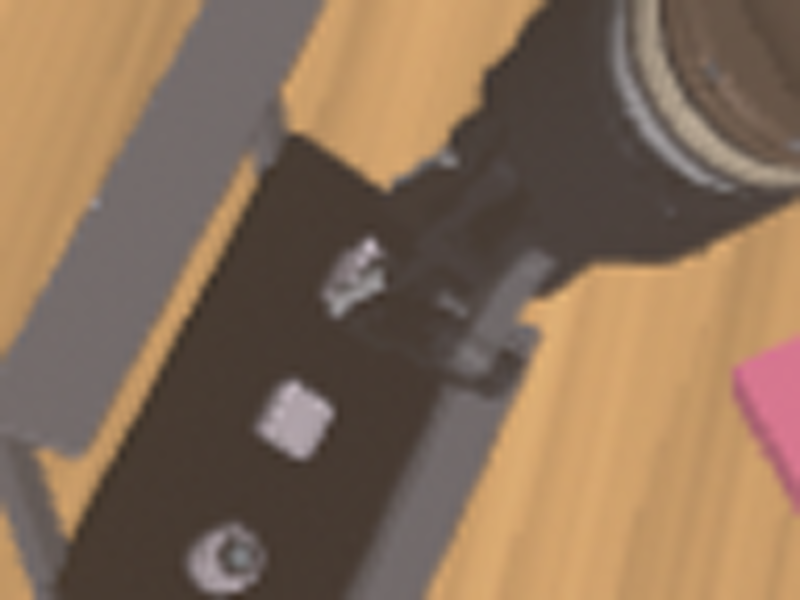

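```bash
python3 -m crank '[[[-2,1,5],0,165],[[-3,1,10],0,165],[[-3,1,14],0,165]]' |grep -E "eef|contact"; python3 -m crank '[[[0,0,0],0,255],[[0,0,0],0,255],[[0,0,0],0,255],[[0,0,0],0,255],[[0,0,0],0,255]]' 30
python3 - <<'E'
from h import *
c=cam('side'); s=get_state(); M=R.from_quat(s['tcp_rot']).as_matrix(); Q=cloud(c); L=(Q-s['eef_pos'])@M*1000
for v in range(256,272,2):
    print(v,' '.join('%4d,%4d,%4d|'%tuple(np.nan_to_num(L[v,u])) for u in range(284,300,2)))
E
```

```text
eef_pos: [0.5854, 0.2145, 0.0265]
contact_force: [-52.4, 3.7, 56.6]
time: 12.2
eef_pos: [0.585, 0.2133, 0.0275]
tcp_rot: [0.073, 0.953, -0.002, 0.294]
contact_force: [-22.8, -4.7, 26.3]
opening: 0.173
finger_force: 43.2
256  -24,  -1, -35|  -20,  -3, -37|  -15,  -7, -36|  -11,  -9, -38|   -9,  -7, -48|   -7,  -6, -54|   -4,  -7, -58|  -16,  19,-110|
258  -22,   4, -38|  -17,   0, -35|  -13,  -2, -36|   -9,  -4, -38|   -5,  -7, -40|  -10,   7, -72|  -11,  14, -89|  -14,  23,-109|
260  -19,   7, -36|  -15,   5, -37|  -11,   3, -39|   -6,   0, -37|  -11,  12, -67|  -11,  17, -81|  -10,  20, -92|   -8,  20, -97|
262  -17,  11, -36|  -13,   9, -38|  -11,  10, -45|  -10,  13, -56|   -7,  13, -62|   -9,  22, -82|   -6,  21, -86|   -4,  21, -91|
264  -15,  16, -37|  -10,  13, -36|   -9,  16, -47|   -6,  15, -51|  -14,  33, -89|  -12,  35, -98|   -7,  30, -94|   -2,  25, -91|
266  -13,  21, -37|   -8,  17, -36|   -6,  18, -43|   -5,  21, -54|  -11,  36, -88|  -11,  40,-101|  -11,  45,-114|  -11,  49,-126|
268  -10,  24, -36|   -5,  20, -33|   -1,  18, -35|    2,  16, -36|  -12,  46, -97|  -11,  48,-106|  -11,  52,-119|  -11,  55,-130|
270   -8,  29, -36|   -3,  24, -33|    0,  23, -37|    4,  20, -36|    9,  17, -36|  -12,  57,-116|  -11,  59,-125|  -10,  61,-133|
```

```bash
python3 -m crank '[[[0,0,-3],0,255],[[0,0,-10],0,255],[[0,0,-25],0,255],[[0,0,-45],0,255],[[0,0,-70],0,255],[[0,0,-70],0,255]]'; python3 st.py
python3 - <<'E'
from h import *
c=cam('side'); cv2.imwrite('pics/held.png',cv2.resize(c['frame'][210:306,230:358],(800,600),interpolation=cv2.INTER_CUBIC))
E
```

```text
time: 12.85
eef_pos: [0.5468, 0.2185, 0.0856]
tcp_rot: [0.072, 0.953, 0.002, 0.296]
contact_force: [1.2, 0.1, -0.2]
opening: 0.174
finger_force: 29.3
t 12.85 q [ 0.31  -0.015  2.233 -0.551  0.412 -0.658] p [0.5468 0.2185 0.0856] r 0.589 tilt 34.4 head -4.0 zax [ 0.564 -0.039 -0.825] yax [0.137 0.99  0.046]
```

View pics/held.png

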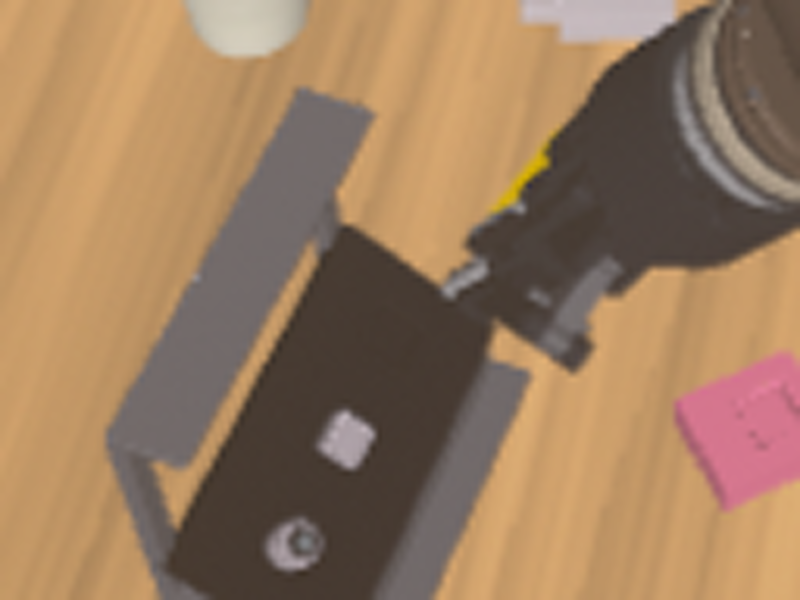

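The pocket is now empty and the silver can is at the fingertips at (465,275), so the module is held. Next I'll raise it and untilt at the inner limit.

```bash
python3 go.py .40 .073 .25
```

```text
shift mm [   6.4 -156.2 -213.6]
```

```bash
python3 -m crank '[[[0,0,-50],0,255],[[0,0,-100],0,255],[[6,-50,-140],0,255],[[6,-156,-214],0,255],[[6,-156,-214],0,255],[[6,-156,-214],0,255],[[6,-156,-214],0,255],[[6,-156,-214],0,255]]' >/dev/null; python3 st.py;  python3 -m crank '[[[50,0,-30],0,255],[[90,0,-60],0,255]]'>/dev/null; python3 st.py; for i in 1 2 3; do  python3 -m crank '[[[45,0,-25],0,255]]'>/dev/null; python3 st.py; done
```

```text
t 13.7 q [-0.072 -0.868  2.474 -0.004  0.938 -1.484] p [0.4003 0.0715 0.2502] r 0.407 tilt 34.3 head -4.4 zax [ 0.562 -0.044 -0.826] yax [0.142 0.989 0.044]
t 13.9 q [ 0.133 -0.89   2.485 -0.155  0.993 -1.232] p [0.3661 0.1135 0.2449] r 0.383 tilt 32.8 head -6.2 zax [ 0.539 -0.058 -0.84 ] yax [0.149 0.988 0.027]
t 14.0 q [ 0.288 -0.888  2.484 -0.257  1.041 -1.047] p [0.3403 0.1407 0.2426] r 0.368 tilt 32.1 head -7.9 zax [ 0.526 -0.073 -0.847] yax [0.158 0.987 0.013]
t 14.1 q [ 0.467 -0.888  2.485 -0.353  1.109 -0.851] p [0.3063 0.1682 0.2413] r 0.349 tilt 31.7 head -9.4 zax [ 0.518 -0.086 -0.851] yax [0.164 0.986 0.   ]
t 14.2 q [ 0.66  -0.888  2.484 -0.434  1.193 -0.654] p [0.2651 0.1921 0.2409] r 0.327 tilt 31.5 head -10.6 zax [ 0.514 -0.096 -0.853] yax [ 0.168  0.986 -0.01 ]
```

```bash
python3 go.py .395 .032 .245
```

```text
shift mm [-133.6 -136.    78.7]
```

```bash
python3 -m crank '[[[-134,-136,79],0,255],[[-134,-136,79],0,255],[[-134,-136,79],0,255],[[-134,-136,79],0,255],[[-134,-136,79],0,255],[[-134,-136,79],0,255]]' >/dev/null; python3 st.py; for i in 1 2 3; do  python3 -m crank '[[[41,-12,-25],0,255]]'>/dev/null; python3 st.py; done
```

```text
t 14.8 q [-0.183 -0.855  2.464  0.     0.987 -1.582] p [0.3973 0.0292 0.2444] r 0.398 tilt 31.3 head -10.5 zax [ 0.511 -0.094 -0.855] yax [ 0.173  0.985 -0.006]
t 14.9 q [-0.153 -0.888  2.483 -0.029  1.017 -1.542] p [0.3825 0.0362 0.2389] r 0.384 tilt 30.4 head -11.5 zax [ 0.496 -0.101 -0.862] yax [ 0.176  0.984 -0.014]
t 15.0 q [-0.098 -0.891  2.485 -0.074  1.042 -1.473] p [0.3723 0.0465 0.2361] r 0.375 tilt 29.3 head -13.1 zax [ 0.477 -0.111 -0.872] yax [ 0.181  0.983 -0.026]
t 15.1 q [-0.029 -0.891  2.485 -0.125  1.069 -1.389] p [0.361  0.0591 0.2335] r 0.366 tilt 28.3 head -15.0 zax [ 0.458 -0.123 -0.881] yax [ 0.187  0.982 -0.04 ]
```

```bash
for i in 1 2 3; do  python3 -m crank '[[[42,-27,0],0,255]]'>/dev/null; python3 st.py; done;for i in 1 2 ; do  python3 -m crank '[[[40,-27,-12],0,255]]'>/dev/null; python3 st.py; done
```

```text
t 15.2 q [-0.043 -0.892  2.485 -0.124  1.093 -1.407] p [0.3555 0.0543 0.2307] r 0.36 tilt 27.0 head -16.5 zax [ 0.435 -0.129 -0.891] yax [ 0.186  0.981 -0.051]
t 15.3 q [-0.067 -0.892  2.485 -0.125  1.117 -1.426] p [0.3505 0.0455 0.228 ] r 0.353 tilt 25.7 head -18.8 zax [ 0.41  -0.14  -0.901] yax [ 0.194  0.979 -0.063]
t 15.4 q [-0.092 -0.893  2.484 -0.126  1.141 -1.445] p [0.3454 0.0369 0.2258] r 0.347 tilt 24.5 head -21.2 zax [ 0.386 -0.15  -0.91 ] yax [ 0.203  0.976 -0.075]
t 15.5 q [-0.104 -0.894  2.484 -0.134  1.165 -1.45 ] p [0.3395 0.0308 0.2239] r 0.341 tilt 23.4 head -23.9 zax [ 0.363 -0.161 -0.918] yax [ 0.211  0.974 -0.087]
t 15.6 q [-0.115 -0.895  2.484 -0.142  1.188 -1.456] p [0.3334 0.0254 0.2221] r 0.334 tilt 22.3 head -26.8 zax [ 0.339 -0.171 -0.925] yax [ 0.217  0.971 -0.1  ]
```

```bash
cat >> st.py <<'E'
d=np.r_[-z[:2]/np.hypot(*z[:2]),0]; print('   push',(M.T@d*50).round(0),'polar',round(np.degrees(np.arctan2(p[1],p[0])),1))
E
python3 go.py .325 -.164 .225
```

```text
shift mm [ -24.9 -186.1   26.8]
```

```bash
python3 -m crank '[[[-25,-186,27],0,255],[[-25,-186,27],0,255],[[-25,-186,27],0,255],[[-25,-186,27],0,255],[[-25,-186,27],0,255]]' >/dev/null; python3 st.py; for i in 1 2 3; do  python3 -m crank '[[[44,12,-15],0,255]]'>/dev/null; python3 st.py; done
```

```text
t 16.1 q [-0.894 -0.862  2.465  0.164  1.181 -2.281] p [ 0.3223 -0.1712  0.2255] r 0.365 tilt 22.4 head -27.9 zax [ 0.337 -0.178 -0.924] yax [ 0.235  0.967 -0.101]
   push [ 45.  12. -19.] polar -28.0
t 16.2 q [-0.894 -0.894  2.482  0.159  1.218 -2.286] p [ 0.3126 -0.1601  0.2205] r 0.351 tilt 21.1 head -26.9 zax [ 0.322 -0.163 -0.933] yax [ 0.222  0.971 -0.093]
   push [ 45.  12. -18.] polar -27.1
t 16.3 q [-0.888 -0.896  2.485  0.146  1.242 -2.282] p [ 0.3068 -0.1546  0.2171] r 0.344 tilt 19.6 head -26.6 zax [ 0.3   -0.15  -0.942] yax [ 0.214  0.973 -0.087]
   push [ 46.  12. -17.] polar -26.7
t 16.4 q [-0.884 -0.895  2.484  0.135  1.265 -2.278] p [ 0.3015 -0.1505  0.2151] r 0.337 tilt 18.2 head -26.4 zax [ 0.28  -0.139 -0.95 ] yax [ 0.209  0.975 -0.081]
   push [ 46.  12. -16.] polar -26.5
```

Stable now, at 1.4° per row. I'll continue.

```bash
for i in 1 2 3 4 5 6; do  python3 -m crank '[[[47,12,-13],0,255]]'>/dev/null; done; python3 st.py; for i in 1 2 3 4; do  python3 -m crank '[[[48,13,-6],0,255]]'>/dev/null; done; python3 st.py; python3 -c "
from h import *;s=get_state();print(s['opening'],s['finger_force'],s['contact_force'])"
```

```text
t 17.0 q [-0.933 -0.895  2.484  0.075  1.418 -2.312] p [ 0.2559 -0.14    0.2042] r 0.292 tilt 8.8 head -24.5 zax [ 0.14  -0.064 -0.988] yax [ 0.199  0.979 -0.035]
   push [48. 11. -8.] polar -28.7
t 17.4 q [-1.009 -0.895  2.484  0.036  1.524 -2.384] p [ 0.2192 -0.1394  0.2012] r 0.26 tilt 2.7 head -6.8 zax [ 0.046 -0.005 -0.999] yax [0.195 0.981 0.004]
   push [50. -4. -2.] polar -32.4
0.1782357217584462 29.58873063325882 [ 0.20351449 -0.55342758 -0.50073036]
```

```bash
for i in 1 2; do  python3 -m crank '[[[49,-8,-2],0,255]]'>/dev/null;python3 st.py; done
python3 - <<'E'
from h import *
# nest & where module bottom must be
c=np.array([.519,-.002]);yaw=.235
R2=lambda a:np.array([[np.cos(a),-np.sin(a)],[np.sin(a),np.cos(a)]])
nest=c+R2(yaw)@[.006,0]; print('nest',nest)
E
```

```text
t 17.5 q [-1.132 -0.896  2.484  0.032  1.549 -2.513] p [ 0.1962 -0.159   0.201 ] r 0.253 tilt 1.8 head 18.0 zax [ 0.031  0.01  -0.999] yax [0.189 0.982 0.016]
   push [ 44. -24.  -2.] polar -39.0
t 17.6 q [-1.284 -0.895  2.484  0.023  1.572 -2.663] p [ 0.1657 -0.1815  0.2011] r 0.246 tilt 1.7 head 54.8 zax [ 0.017  0.024 -1.   ] yax [0.19  0.981 0.027]
   push [ 20. -46.  -1.] polar -47.6
nest [ 0.52483509 -0.00060294]
```

```bash
python3 go.py .45 -.05 .30; python3 go.py .46 .30 .45
```

```text
shift mm [-255.1  185.9  -90.7]
shift mm [-200.   535.4 -231.9]
```

```bash
python3 -m crank '[[[-255,120,-70],65,255],[[-255,120,-70],65,255],[[-255,120,-70],65,255],[[-255,120,-70],65,255],[[-230,250,-110],65,255],[[-215,350,-150],65,255],[[-210,400,-180],65,255],[[-200,535,-232],65,255],[[-200,535,-232],65,255],[[-200,535,-232],65,255]]' >/dev/null; python3 st.py; python3 go.py .46 .30 .45
```

```text
t 18.6 q [-0.186 -0.489  2.052  0.026  1.566 -0.449] p [0.3818 0.0384 0.3297] r 0.384 tilt 1.6 head 53.4 zax [ 0.017  0.023 -1.   ] yax [0.965 0.26  0.023]
   push [-31. -39.  -1.] polar 5.7
shift mm [ 234.2  146.2 -112.9]
```

```bash
python3 -m crank '[[[234,146,-113],1.5,255],[[234,146,-113],1.5,255],[[234,146,-113],1.5,255],[[234,146,-113],1.5,255],[[234,146,-113],1.5,255],[[234,146,-113],1.5,255],[[234,146,-113],1.5,255]]' >/dev/null; python3 st.py
python3 - <<'E'
from h import *
c=cam('side'); s=get_state(); M=R.from_quat(s['tcp_rot']).as_matrix(); q=proj(c,s['eef_pos']-.03*M[:,2])[0]; print('pred can bottom px',q)
x,y=int(q[0])-40,int(q[1])-35; print(x,y)
cv2.imwrite('pics/mod.png',cv2.resize(c['frame'][y:y+60,x:x+80],(800,600),interpolation=cv2.INTER_CUBIC))
f=lambda p:((proj(c,p)[0]+.5-[x,y])*10).round(0).tolist()
for zz in(-.030,-.014): print('can corners',[f(s['eef_pos']+M@np.array([i*.008,j*.008,zz])) for i in(-1,1) for j in(-1,1)])
E
```

```text
t 19.3 q [ 0.389 -0.085  1.524  0.016  1.676  0.144] p [0.4597 0.3026 0.4508] r 0.55 tilt 1.8 head 53.3 zax [ 0.019  0.025 -1.   ] yax [0.969 0.244 0.024]
   push [-32. -39.  -2.] polar 33.4
pred can bottom px [327.93762581 175.41450671]
287 140
can corners [[469.0, 317.0], [355.0, 319.0], [475.0, 400.0], [359.0, 402.0]]
can corners [[465.0, 395.0], [354.0, 397.0], [471.0, 478.0], [358.0, 480.0]]
```

View pics/mod.png

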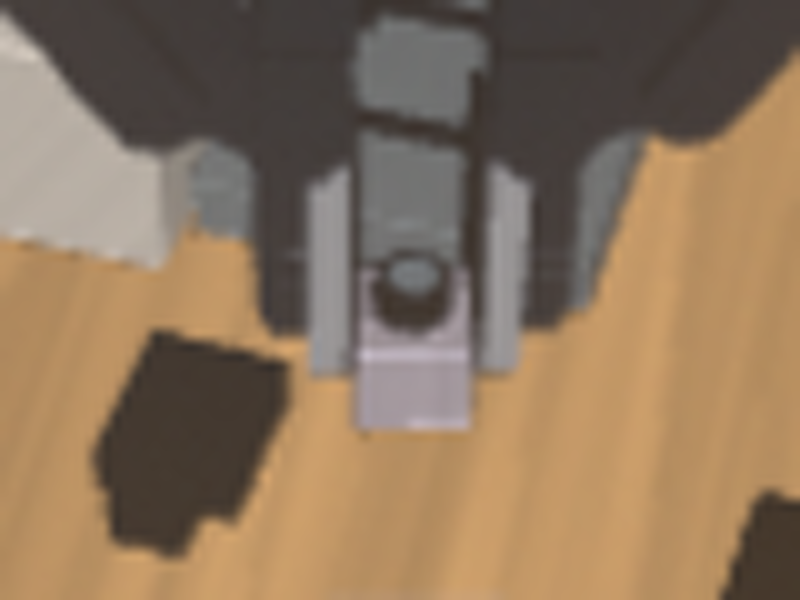

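The module is held upright, lens up, with the front face of the can at crop x 358–471, y 355–430. I'll use depth to get its position in the tool frame.

```bash
python3 - <<'E'
from h import *
c=load('side'); s=get_state(); M=R.from_quat(s['tcp_rot']).as_matrix(); L=(cloud(c)-s['eef_pos'])@M*1000
md=lambda v0,v1,u0,u1:(np.nanmedian(L[v0:v1,u0:u1].reshape(-1,3),0).round(1),np.nanstd(L[v0:v1,u0:u1].reshape(-1,3),0).round(1))
print('front',md(177,182,324,333)); print('top',md(172,175,324,333)); print('padL',md(160,176,319,321)); print('padR',md(160,175,336,338)); print('barrel top',md(166,169,327,330))
for v in range(168,185): print(v,L[v,325:333:3].round(0).tolist())
t=cam('top'); 
E
```

```text
front (array([ 15.5,   0.8, -39.1]), array([0.6, 3.5, 3. ]))
top (array([ 13.1,   0.9, -47.8]), array([1.2, 3.4, 1.1]))
padL (array([ 13.6,  12.3, -59.5]), array([0.6, 0.7, 8.5]))
padR (array([ 13.6, -10.1, -59.9]), array([0.5, 0.7, 8.1]))
barrel top (array([  7.4,   0.9, -54. ]), array([1.8, 1.1, 0.9]))
168 [[9.0, 5.0, -54.0], [10.0, 1.0, -55.0], [10.0, -3.0, -55.0]]
169 [[11.0, 5.0, -54.0], [12.0, 1.0, -54.0], [11.0, -3.0, -54.0]]
170 [[12.0, 5.0, -53.0], [13.0, 1.0, -54.0], [12.0, -3.0, -53.0]]
171 [[11.0, 5.0, -50.0], [13.0, 1.0, -52.0], [11.0, -3.0, -49.0]]
172 [[10.0, 5.0, -47.0], [13.0, 1.0, -50.0], [11.0, -3.0, -48.0]]
173 [[12.0, 5.0, -48.0], [13.0, 1.0, -48.0], [13.0, -3.0, -48.0]]
174 [[15.0, 5.0, -48.0], [14.0, 1.0, -47.0], [15.0, -3.0, -48.0]]
175 [[15.0, 5.0, -46.0], [16.0, 1.0, -48.0], [16.0, -3.0, -47.0]]
176 [[15.0, 5.0, -45.0], [15.0, 1.0, -45.0], [16.0, -3.0, -46.0]]
177 [[15.0, 5.0, -43.0], [16.0, 1.0, -44.0], [16.0, -3.0, -44.0]]
178 [[16.0, 5.0, -42.0], [15.0, 1.0, -41.0], [17.0, -3.0, -43.0]]
179 [[15.0, 5.0, -38.0], [15.0, 1.0, -38.0], [15.0, -3.0, -39.0]]
180 [[16.0, 5.0, -37.0], [15.0, 1.0, -37.0], [16.0, -3.0, -38.0]]
181 [[16.0, 5.0, -36.0], [15.0, 1.0, -35.0], [16.0, -3.0, -36.0]]
182 [[17.0, 5.0, -35.0], [15.0, 1.0, -32.0], [15.0, -3.0, -33.0]]
183 [[-420.0, -21.0, 444.0], [-416.0, -30.0, 440.0], [-417.0, -39.0, 441.0]]
184 [[-414.0, -21.0, 442.0], [-412.0, -30.0, 440.0], [-412.0, -39.0, 439.0]]
```

```bash
python3 go.py .526 -.007 .05
```

```text
shift mm [-320.4  -17.   393.3]
```

```bash
python3 -m crank '[[[-320,-17,250],0.5,255],[[-320,-17,250],0.5,255],[[-320,-17,250],0.5,255],[[-320,-17,300],0.5,255],[[-320,-17,300],0.5,255],[[-320,-17,340],0.5,255],[[-320,-17,360],0.5,255],[[-320,-17,380],0.5,255],[[-320,-17,393],0.5,255],[[-320,-17,393],0.5,255]]' >/dev/null; python3 -m crank '[[[0,0,0],0,255],[[0,0,0],0,255]]' >/dev/null; python3 st.py; python3 go.py .526 -.007 .05
cat > meas.py <<'E'
from h import *
s=get_state(); M=R.from_quat(s['tcp_rot']).as_matrix()
A=[cam('side') for _ in range(3)]
c=A[0]; c['range_z']=np.median([a['range_z'] for a in A],0).astype(np.float32); c['frame']=np.mean([a['frame'] for a in A],0).astype(np.uint8)
L=(cloud(c)-s['eef_pos'])@M*1000
q=proj(c,s['eef_pos']+M@np.array([.013,0,-.038]))[0].round().astype(int); print(q)
for v in range(q[1]-5,q[1]+7): print(v,' '.join('%3d,%3d,%3d|'%tuple(np.clip(np.nan_to_num(L[v,u]),-999,999)) for u in range(q[0]-6,q[0]+8)))
sat=cv2.cvtColor(c['frame'],cv2.COLOR_BGR2HSV)
x,y=q[0]-30,q[1]-22; cv2.imwrite('pics/hov.png',cv2.resize(c['frame'][y:y+45,x:x+60],(800,600),interpolation=cv2.INTER_CUBIC)); print('crop',x,y)
pickle.dump(c,open('hov.pkl','wb'))
E
python3 meas.py
```

```text
t 20.6 q [-0.211  0.094  2.058  0.032  0.98  -0.46 ] p [ 0.5228 -0.0008  0.0639] r 0.523 tilt 1.6 head 58.1 zax [ 0.015  0.024 -1.   ] yax [0.973 0.229 0.02 ]
   push [-35. -35.  -1.] polar -0.1
shift mm [-7.   1.4 13.8]
[327 190]
185   7, 15,-52|  13, 13,-57|  11, 10,-55|   5,  7,-49|   9,  5,-53|  10,  2,-54|   9,  0,-53|   9, -2,-53|   7, -5,-51|  11, -7,-55|  10,-10,-54|  10,-12,-54|   6,-15,-49|   6,-18,-50|
186   8, 15,-48|  11, 13,-52|  12, 10,-53|  10,  8,-50|   8,  5,-49|  11,  2,-52|  10,  0,-50|  10, -2,-50|   9, -5,-49|   9, -7,-49|  13,-10,-53|  10,-12,-50|   8,-15,-47|   8,-18,-48|
187   8, 15,-44|  12, 13,-49|  11, 10,-48|  12,  8,-49|  12,  5,-48|  10,  2,-47|  12,  0,-49|  11, -2,-47|  13, -4,-49|   9, -7,-45|  12,-10,-48| -84,-19, 58| -87,-22, 62| -85,-25, 60|
188 -82, 13, 60|  12, 13,-45|  13, 10,-46|  15,  8,-48|  13,  5,-46|  14,  2,-47|  14,  0,-47|  13, -2,-46|  13, -5,-46|  11, -7,-44|  11,-10,-44| -83,-19, 62| -82,-22, 61| -82,-25, 61|
189 -77, 13, 59| -77, 10, 59| -79,  7, 62|  12,  7,-40|  14,  5,-43|  13,  2,-41|  13,  0,-42|  12, -2,-41|  13, -5,-41| -77,
[... 675 characters left out ...]
-62,  1, 60| -63, -1, 62| -63, -4, 61| -62, -7, 60| -63,-10, 61| -61,-12, 60| -63,-16, 62| -60,-18, 58| -62,-21, 61| -62,-24, 61|
194 -59, 13, 61| -60, 10, 62| -60,  7, 63| -60,  4, 62| -60,  1, 63| -59, -1, 61| -59, -4, 62| -57, -6, 59| -61,-10, 63| -59,-12, 61| -59,-15, 62| -57,-18, 59| -57,-21, 59| -57,-24, 59|
195 -55, 13, 61| -55, 10, 61| -53,  8, 58| -54,  5, 60| -55,  2, 61| -55,  0, 62| -55, -3, 62| -54, -6, 60| -54, -9, 60| -54,-12, 60| -53,-15, 59| -55,-18, 62| -53,-21, 59| -55,-24, 62|
196 -51, 13, 61| -50, 11, 60| -52,  7, 63| -51,  5, 61| -50,  2, 60| -51,  0, 61| -52, -3, 62| -50, -6, 60| -50, -9, 60| -51,-12, 61| -50,-15, 61| -51,-18, 61| -50,-21, 61| -51,-24, 61|
crop 297 168
```

```bash
python3 - <<'E'
from h import *
c=load('hov') ; s=get_state(); M=R.from_quat(s['tcp_rot']).as_matrix(); g=c['frame'].astype(int)
print('sat rows', [(v,[int(cv2.cvtColor(c['frame'],cv2.COLOR_BGR2HSV)[v,u,1]) for u in range(320,334)]) for v in range(186,195)])
zb=s['eef_pos'][2]+.0295
for uv in((326.5,191.5),(326.5,192)):
    p=ray(c,uv,zb); ctr=p-.008*M[:,0]; print(uv,'front-bottom',p.round(4),'ctr',ctr.round(4),'tool',((ctr-s['eef_pos'])@M*1000).round(1))
E
```

```text
sat rows [(186, [76, 29, 9, 14, 22, 22, 33, 33, 23, 18, 15, 13, 40, 83]), (187, [111, 67, 15, 14, 18, 16, 18, 19, 19, 19, 14, 24, 77, 116]), (188, [118, 91, 43, 28, 17, 19, 17, 17, 17, 19, 37, 44, 83, 121]), (189, [123, 121, 113, 79, 22, 19, 19, 19, 17, 35, 96, 113, 113, 121]), (190, [122, 120, 121, 97, 38, 19, 19, 20, 20, 37, 100, 120, 121, 121]), (191, [120, 121, 120, 111, 71, 49, 50, 50, 50, 59, 104, 120, 121, 122]), (192, [121, 121, 122, 120, 118, 112, 115, 112, 113, 115, 122, 120, 120, 121]), (193, [120, 121, 120, 118, 120, 120, 120, 120, 119, 120, 121, 122, 121, 122]), (194, [121, 121, 121, 120, 121, 121, 120, 120, 120, 121, 120, 120, 122, 121])]
(326.5, 191.5) front-bottom [0.5204 0.0122 0.0971] ctr [0.5222 0.0045 0.0969] tool [  5.7  -1.9 -29.3]
(326.5, 192) front-bottom [0.52   0.0139 0.0971] ctr [0.5219 0.0062 0.0969] tool [  7.4  -1.9 -29.3]
```

View pics/hov.png

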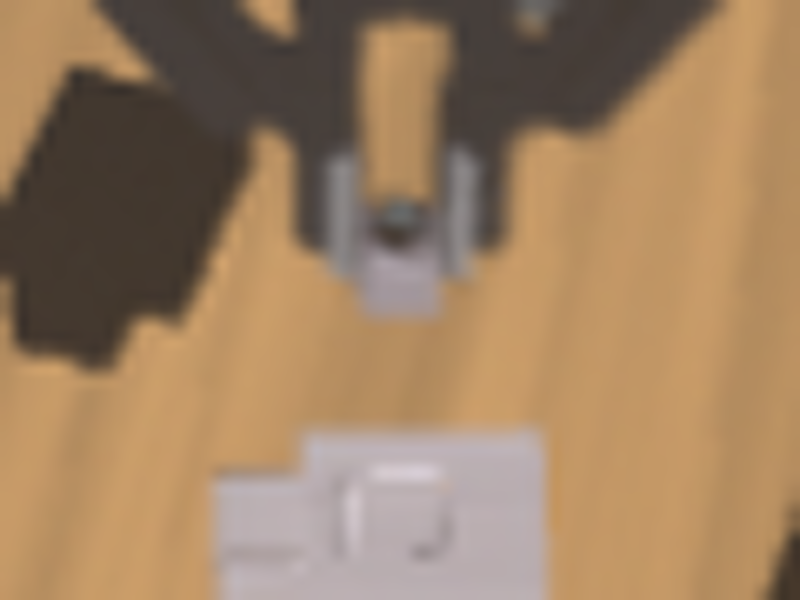

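The crop shows the can at (400,285) and the nest opening centred at about (399,511), which is px (326.4,205.8). I'll work out the shift between them in the same camera's rays.

```bash
python3 st.py; python3 - <<'E'
from h import *
c=load('hov') ; s=get_state(); M=R.from_quat(s['tcp_rot']).as_matrix()
print('fit nest px',proj(c,[.5250,-.0013,.018])[0].round(1))
for nm,n in(('img',ray(c,(326.4,205.8),.018)),('fit',np.array([.5250,-.0013,.018]))):
    ctr=ray(c,(326.5,191.2),s['eef_pos'][2]+.0295)-.008*M[:,0]
    d=n-ctr; d[2]=0; print(nm,n.round(4),ctr.round(4),'world d',d.round(4),'tool',(M.T@d*1000).round(1))
E
```

```text
t 20.75 q [-0.208  0.091  2.054  0.032  0.979 -0.46 ] p [0.5261 0.     0.0676] r 0.526 tilt 1.8 head 44.2 zax [ 0.023  0.023 -0.999] yax [0.972 0.232 0.028]
   push [-26. -43.  -2.] polar 0.0
fit nest px [325.9 205.7]
img [ 0.5236 -0.0012  0.018 ] [0.5224 0.0034 0.0969] world d [ 0.0011 -0.0046  0.    ] tool [-4.7  0.  -0.1]
fit [ 0.525  -0.0013  0.018 ] [0.5224 0.0034 0.0969] world d [ 0.0026 -0.0047  0.    ] tool [-5.2  1.4 -0. ]
```

```bash
python3 -m crank '[[[0,0,0],0,255]]' | grep eef; python3 - <<'E'
from h import *
s=get_state(); M=R.from_quat(s['tcp_rot']).as_matrix(); print(s['eef_pos'],M[:,2].round(3),s['dq'].round(3))
for zb in(.025,.0145): print((M.T@np.array([1.8,-4.7,(zb-.0971)*1000])).round(1))
E
```

```text
eef_pos: [0.526, 0.0004, 0.0673]
[5.25963154e-01 4.12289069e-04 6.72756367e-02] [ 0.023  0.023 -0.999] [ 0.003  0.009  0.008 -0.002 -0.003  0.001]
[-6.2 -1.3 72. ]
[-6.4 -1.6 82.5]
```

```bash
python3 -m crank '[[[-3,0,30],0,255],[[-5,-1,60],0,255],[[-5,-1,66],0,255],[[-5,-1,66],0,255],[[-5,-1,66],0,255]]' | grep -E "eef|contact"; cat > m2.py <<'E'
from h import *
s=get_state(); M=R.from_quat(s['tcp_rot']).as_matrix()
c=cam('side'); pickle.dump(c,open('hov.pkl','wb')); s2=get_state(); print(s['eef_pos'],s2['eef_pos'])
L=(cloud(c)-s['eef_pos'])@M*1000
q=proj(c,s['eef_pos']+M@np.array([.013,0,-.0295]))[0].round().astype(int); print(q)
H=cv2.cvtColor(c['frame'],cv2.COLOR_BGR2HSV)
for v in range(q[1]-6,q[1]+8): print(v,[int(x) for x in c['frame'][v,q[0]-9:q[0]+10,1]],' '.join('%3d,%3d|'%tuple(np.nan_to_num(L[v,u][[0,2]])) for u in range(q[0]-2,q[0]+4)))
E
python3 m2.py
```

```text
eef_pos: [0.5271, -0.0033, 0.0002]
contact_force: [0.5, 0.0, -1.0]
[ 5.27092530e-01 -3.34306459e-03  1.50061911e-04] [ 5.27350479e-01 -3.46824588e-03  3.90542888e-04]
[326 206]
200 [153, 139, 72, 80, 118, 138, 89, 98, 64, 64, 87, 120, 102, 144, 117, 77, 99, 155, 172]   6,-47|  12,-54|   9,-50|  10,-52|   7,-48|  13,-55|
201 [152, 144, 112, 114, 130, 139, 109, 141, 108, 103, 124, 145, 112, 146, 132, 130, 144, 181, 182]  10,-47|  12,-49|  11,-48|  10,-47|   9,-47|  12,-49|
202 [151, 150, 161, 176, 162, 140, 109, 155, 160, 171, 169, 157, 116, 154, 167, 178, 178, 179, 178]  12,-45|  12,-45|  14,-47|  13,-47|   0,  0|  13,-46|
203 [150, 155, 166, 176, 167, 147, 126, 152, 153, 154, 153, 147, 134, 162, 167, 177, 177, 177, 176]  14,-43|  13,-42|  14,-44|  13,-42|  15,-45|  12,-41|
204 [178, 179, 178, 175, 171, 150, 138, 152, 153, 154, 152, 156, 171, 176, 175, 175, 176, 175, 175]  14,-39|  11,-36|  13,-38|  13,-38|  12,-37|  -4,-16|
205 [178, 179, 178, 173, 170, 159, 162, 151, 157, 158, 156, 159, 166, 170, 174, 174, 175, 175, 175]  11,-31|  13,-34|  11,-31|  10,-30|  14,-35|  -4,-11|
206 [178
[... 523 characters left out ...]
 167, 175, 176, 175, 175, 175]   9,-11|   8,-10|   6, -7|   9,-10|   8,-10|  10,-12|
210 [171, 174, 183, 176, 175, 176, 175, 175, 175, 175, 175, 175, 174, 174, 174, 174, 174, 174, 175]  21,-21|  21,-21|  19,-19|  18,-17|  20,-20|  19,-19|
211 [180, 178, 177, 177, 177, 176, 177, 176, 175, 175, 176, 176, 175, 174, 175, 174, 175, 175, 175]  22,-18|  21,-16|  22,-18|  21,-17|  21,-17|  24,-20|
212 [177, 177, 177, 178, 178, 179, 178, 178, 179, 178, 178, 178, 178, 178, 178, 177, 178, 178, 178]  26,-19|  26,-19|  24,-16|  25,-17|  28,-21|  26,-19|
213 [167, 166, 170, 179, 179, 179, 178, 178, 177, 178, 177, 177, 177, 177, 177, 176, 177, 177, 178]  27,-15|  25,-13|  27,-15|  25,-12|  28,-17|  27,-16|
```

```bash
python3 - <<'E'
from h import *
c=load('hov'); s=get_state(); M=R.from_quat(s['tcp_rot']).as_matrix(); L=(cloud(c)-s['eef_pos'])@M*1000
for v in range(201,211): print(v,' '.join('%3d,%3d|'%tuple(np.nan_to_num(L[v,u][1:])) for u in range(318,334)))
print(c['frame'][203:209,318:334].sum(2).tolist())
E
```

```text
201  20, -2|  18,-45|  15,-43|  13,-49|  10,-46|   7,-51|   4,-47|   2,-49|   0,-48|  -3,-47|  -6,-46|  -8,-49| -11,-47| -14,-47| -17,-44| -22,-19|
202  20, -2|  17, -1|  15,-19|  13,-41|  10,-45|   7,-45|   4,-45|   2,-45|   0,-47|  -3,-47|   0,  0|  -8,-46| -11,-43| -14,-45| -19,-18| -21,-18|
203  20,  0|  17,  0|  15,-20|  13,-40|  10,-38|   7,-42|   4,-43|   2,-42|   0,-44|  -3,-42|  -6,-45|  -9,-40| -11,-40| -15,-20| -18,-19| -21,-17|
204  21,-18|  18,-18|  15,-19|  12,-16|   9,-19|   6,-14|   4,-38|   1,-36|   0,-38|  -3,-38|  -6,-36| -10,-16| -12,-21| -15,-19| -18,-17| -21,-21|
205  21,-17|  18,-17|  15,-19|  12,-20|   9,-18|   6, -9|   4,-31|   1,-34|   0,-31|  -3,-30|  -6,-35| -10,-11| -12,-20| -15,-21| -18,-17| -21,-23|
206  21,-17|  18,-17|  15,-17|  12,-17|   9,-18|   6,-10|   3, -8|   0, -9|  -1,-11|  -4,-12|  -7, -9| -10,-12| -13,-14| -15,-15| -18,-20| -21,-18|
207  21,-17|  18,-20|  15,-18|  12,-18|  10,-20|   6,-10|   4,-11|   1,-10|  -1, -9|  -4, -8|  -7, -9| -10,-14| -12,-17| -15,-21| -18,-18| -21,-19|
208  21,-16|  18,-16|  15,-15|  12,-16|  10,-19|   6,-10|   4,-1
[... 172 characters left out ...]
,-10|  -7,-10|  -9,-12| -12,-15| -15,-17| -18,-18| -20,-16|
210  21,-15|  18,-14|  15,-19|  13,-21|  10,-19|   7,-19|   4,-21|   1,-21|   0,-19|  -3,-17|  -6,-19|  -9,-19| -12,-17| -15,-16| -17,-17| -20,-17|
[[470, 507, 543, 515, 451, 390, 474, 477, 477, 475, 458, 413, 495, 513, 545, 545], [551, 548, 541, 528, 463, 428, 472, 476, 478, 474, 484, 525, 541, 541, 539, 542], [552, 548, 534, 523, 489, 498, 469, 488, 488, 485, 491, 511, 525, 538, 537, 538], [552, 555, 545, 533, 525, 591, 474, 548, 549, 548, 546, 534, 511, 548, 547, 548], [553, 557, 545, 531, 512, 599, 545, 544, 543, 543, 544, 527, 480, 542, 543, 542], [549, 554, 546, 529, 502, 579, 537, 537, 537, 534, 522, 511, 483, 544, 543, 540]]
```

```bash
python3 -m crank '[[[1,-1,3],0,255],[[1,-1,8],0,255],[[1,-1,12],0,255],[[1,-1,12],0,255]]' | grep -E "eef|contact|opening"; python3 -m crank '[[[0,0,3],0,255],[[0,0,5],0,255],[[0,0,5],0,255]]' | grep -E "eef|contact|opening"; python3 m2.py
```

```text
eef_pos: [0.524, -0.0022, -0.0144]
contact_force: [-0.2, -0.7, -0.6]
opening: 0.174
eef_pos: [0.5249, -0.0023, -0.0177]
contact_force: [-3.5, -1.0, 6.2]
opening: 0.173
[ 0.52487345 -0.00233332 -0.01772987] [ 0.52486594 -0.00232838 -0.01774615]
[326 210]
204 [179, 174, 140, 66, 85, 133, 142, 98, 77, 69, 69, 85, 121, 116, 139, 81, 75, 123, 176]  12,-56|  10,-53|  10,-54|  11,-54|   9,-52|   3,-45|
205 [179, 180, 165, 96, 105, 135, 143, 106, 98, 77, 86, 112, 122, 116, 142, 101, 111, 157, 176]  12,-52|   6,-44|   9,-48|  10,-49|   8,-47|   8,-46|
206 [179, 181, 181, 178, 171, 141, 148, 132, 134, 136, 137, 139, 135, 118, 156, 172, 178, 178, 177]  13,-49|  11,-46|  10,-45|  10,-45|  11,-46|  10,-45|
207 [179, 181, 182, 178, 170, 147, 156, 129, 138, 138, 138, 138, 137, 131, 163, 173, 177, 177, 177]  12,-43|  11,-41|  13,-44|  11,-42|  15,-46|  12,-43|
208 [177, 179, 181, 177, 173, 164, 186, 163, 153, 155, 157, 151, 157, 157, 177, 176, 177, 176, 177]  12,-39|  14,-40|  13,-39|  14,-41|  15,-42|  13,-40|
209 [164, 166, 170, 179, 173, 163, 178, 165, 160, 163, 172, 138, 147, 167, 177, 176, 175,
[... 596 characters left out ...]
 178, 178, 178, 178, 178, 178]  24,-31|  26,-33|  25,-32|  26,-33|  24,-30|  22,-28|
214 [144, 143, 157, 178, 178, 178, 178, 178, 178, 178, 178, 178, 178, 177, 177, 177, 177, 177, 178]  23,-25|  25,-28|  24,-26|  26,-29|  25,-28|  26,-29|
215 [144, 143, 158, 178, 177, 177, 177, 177, 177, 176, 177, 178, 177, 177, 178, 177, 176, 176, 177]  26,-25|  27,-25|  24,-22|  25,-23|  24,-22|  25,-23|
216 [143, 143, 156, 169, 169, 168, 167, 167, 168, 166, 169, 171, 171, 172, 172, 169, 164, 165, 165]  24,-17|  25,-19|  24,-17|  25,-19|  27,-21|  25,-18|
217 [142, 141, 145, 147, 146, 144, 141, 143, 149, 156, 161, 163, 165, 166, 165, 158, 154, 155, 155]  28,-18|  27,-17|  26,-14|  29,-19|  30,-19|  28,-18|
```

```bash
python3 -m crank '[[[0,0,0],0,190],[[0,0,0],0,180],[[0,0,0],0,175]]' | grep -E "eef|contact|opening"; python3 -m crank '[[[0,0,-20],0,165],[[0,0,-60],0,120],[[0,0,-100],0,60],[[0,0,-100],0,30]]' | grep -E "eef|contact|opening"; python3 - <<'E'
from h import *
c=cam('side'); P=cloud(c)
for v in range(196,214): print(v,' '.join('%4d,%4d|'%tuple(np.nan_to_num(P[v,u]*1000)[1:]) for u in range(319,334)), int(c['frame'][v,326].sum()))
E
```

```text
eef_pos: [0.5258, -0.0024, -0.0181]
contact_force: [1.3, 0.8, 2.7]
opening: 0.313
eef_pos: [0.5269, -0.0056, 0.087]
contact_force: [1.4, -0.5, 0.3]
opening: 0.846
196  -46,   0|  -47,   0|  -46,   1|  -46,   2|  -49,   0|  -47,   2|  -50,   0|  -47,   3|  -52,  -1|  -48,   3|  -50,   2|  -51,   1|  -51,   2|  -52,   2|  -54,   0| 418
197  -41,   1|  -41,   1|  -42,   2|  -42,   3|  -45,   0|  -44,   1|  -43,   4|  -46,   0|  -49,  -2|  -46,   1|  -48,   0|  -48,   0|  -47,   2|  -50,   0|  -50,   0| 418
198  -39,  -1|  -38,   1|  -38,   2|  -38,   3|  -38,   3|  -42,   0|  -42,   0|  -42,   0|  -43,   0|  -44,   0|  -42,   2|  -45,   0|  -47,  -1|  -44,   2|  -47,   0| 415
199  -33,   2|  -33,   3|  -34,   3|  -35,   2|  -33,   5|  -36,   2|  -39,   0|  -37,   2|  -38,   1|  -37,   3|  -40,   0|  -39,   3|  -43,   0|  -39,   4|  -42,   1| 426
200  -29,   2|  -33,  -1|  -30,   3|  -31,   2|  -32,   1|  -33,   1|  -35,   0|  -36,  -1|  -36,   0|  -22,  17|  -19,  22|  -22,  19|  -22,  20|  -25,  17|  -25,  18| 484
201  -28,   0|  -12,  20|  -13,  19|  -11,  24|  -14,  19|  -16,  17|  -
[... 1476 characters left out ...]
 17| 482
210   17,  17|   18,  19|   17,  18|   16,  18|   14,  16|   15,  19|   16,  20|   15,  20|   14,  19|   11,  16|   11,  17|   13,  20|   11,  18|   11,  19|   10,  19| 529
211   15,  10|   21,  18|   18,  15|   20,  19|   19,  18|   19,  19|   18,  18|   19,  21|   16,  18|   17,  19|   18,  22|   15,  19|   14,  17|   14,  18|   15,  20| 531
212   16,   6|   26,  22|   23,  17|   22,  17|   24,  20|   25,  22|   22,  19|   21,  19|   21,  20|   19,  18|   19,  18|   18,  17|   19,  19|   19,  20|   14,  15| 539
213   17,   3|   26,  16|   25,  15|   25,  17|   24,  15|   23,  15|   22,  15|   21,  15|   20,  13|   22,  17|   20,  14|   19,  15|   19,  15|   16,  12|   20,  18| 539
```

The can top reads about 8 mm above the carrier top and the barrel another 6 mm, so the module is seated fully and upright. Next I'll turn to grasp the carrier across its sides.

```bash
python3 -m crank '[[[0,0,0],90,60],[[0,0,0],90,60],[[0,0,0],90,60],[[0,0,0],90,60],[[0,0,0],90,60],[[0,0,0],90,60],[[0,0,0],90,60],[[0,0,0],90,60],[[0,0,0],90,60],[[0,0,0],90,60]]' >/dev/null; python3 st.py; python3 go.py .5182 .0016 .01;python3 go.py .5182 .0016 -.037; python3 - <<'E'
from h import *
s=get_state(); M=R.from_quat(s['tcp_rot']).as_matrix(); print('y heading',np.degrees(np.arctan2(M[1,1],M[0,1])))
E
```

```text
t 23.9 q [-0.218  0.07   2.053  0.031  1.011  1.038] p [ 0.521  -0.0043  0.0787] r 0.521 tilt 1.6 head 62.0 zax [ 0.013  0.024 -1.   ] yax [ 0.294 -0.956 -0.019]
   push [-35.  35.  -1.] polar -0.5
shift mm [-2.3 -5.1 68.8]
shift mm [ -3.2  -4.2 115.8]
y heading -72.87864033350915
```

```bash
python3 -m crank '[[[-3,-5,45],3.5,60],[[-3,-5,80],3.5,60],[[-3,-4,100],3.5,60],[[-3,-4,108],3.5,60],[[-3,-4,108],3.5,60]]' | grep -E "eef|contact|opening"; python3 st.py; python3 go.py .5182 .0016 -.037; python3 - <<'E'
from h import *
c=cam('side'); s=get_state(); M=R.from_quat(s['tcp_rot']).as_matrix(); L=(cloud(c)-s['eef_pos'])@M*1000
m=(abs(L[...,0])<15)&(abs(L[...,1])<50)&(abs(L[...,1])>26)&(L[...,2]<-15)&(L[...,2]>-90)
A=L[m]; print(m.sum(), 'pad x rng',np.percentile(A[:,0],[2,50,98]).round(1),'lowest',np.sort(A[:,2])[-12:].round(0))
E
```

```text
eef_pos: [0.5185, 0.0013, -0.0291]
contact_force: [0.2, -0.2, -0.8]
opening: 0.766
t 24.4 q [-0.208  0.247  2.094  0.037  0.794  1.093] p [ 0.5185  0.0013 -0.0291] r 0.518 tilt 1.6 head 63.2 zax [ 0.012  0.025 -1.   ] yax [ 0.241 -0.97  -0.021]
   push [-33.  38.  -1.] polar 0.1
shift mm [-0.3 -0.2  7.9]
113 pad x rng [-13.5   1.1  14.9] lowest [-26. -26. -26. -26. -25. -25. -25. -25. -24. -24. -24. -24.]
```

```bash
python3 -m crank '[[[0,0,4],0,60],[[0,0,8],0,60],[[0,0,8],0,60]]' | grep -E "eef|contact"; python3 - <<'E'
from h import *
c=cam('side'); s=get_state(); M=R.from_quat(s['tcp_rot']).as_matrix(); P=cloud(c);L=(P-s['eef_pos'])@M*1000
q=proj(c,s['eef_pos']+M@np.array([0,-.033,-.045]))[0].round().astype(int); print(q)
for v in range(q[1]-8,q[1]+12,2): print(v,' '.join('%3d,%3d,%3d|'%tuple(np.clip(np.nan_to_num(L[v,u]),-99,99)) for u in range(q[0]-8,q[0]+9,2)))
E
```

```text
eef_pos: [0.5212, 0.001, -0.0344]
contact_force: [-0.0, 0.8, -1.1]
[328 217]
209  21, -7,-49|  15,-11,-55|  11,-40,-90|   8,-67,-99|   3,-68,-99|  -1,-68,-99|  -7,-67,-99| -12,-67,-99| -23,-11,-53|
211  21,-15,-50|  16,-18,-53|  10,-17,-52|   8,-66,-99|   2,-66,-99|  -2,-67,-99|  -7,-65,-99| -17,-16,-51| -23,-18,-52|
213  21,-19,-46|  16,-23,-51|  12,-59,-97|   7,-65,-99|   2,-60,-99|  -3,-58,-96|  -8,-62,-99| -13,-59,-97| -22,-22,-49|
215  21,-19,-37|  16,-21,-39|  10,-23,-41|   7,-63,-94|   2,-64,-95|  -2,-64,-94|  -8,-64,-94| -17,-23,-41| -23,-22,-39|
217  21,-24,-34|  16,-24,-35|  10,-24,-34|   0,  0,  0|   0,-46,-63|  -4,-47,-64| -10,-42,-56| -17,-27,-37| -23,-25,-34|
219  22,-31,-34|  16,-30,-33|  10,-29,-31|   6,-47,-55|   0,-45,-52|  -5,-44,-50| -11,-33,-36| -17,-33,-35| -22,-33,-35|
221  22,-36,-32|  16,-37,-32|  11,-39,-35|   5,-36,-31|   0,-39,-35|  -5,-38,-34| -11,-39,-34| -16,-39,-35| -22,-39,-34|
223  22,-44,-33|  16,-44,-33|  11,-46,-35|   5,-45,-34|   0,-47,-37|  -5,-44,-33| -11,-45,-33|   0,  0,  0| -22,-47,-36|
225  22,-51,-33|  17,-52,-35|  11,-52,-35|   5,-51,-33|   0,-51,-32|  -5,-51,-32| -10,-54,-36| -16,-53,-34| -21,-52,-33|
227  22,-57,-32|  17,-57,-32|  11,-58,-33|   6,-56,-30|   0,-58,-33|  -4,-59,-34| -10,-61,-36| -15,-60,-35| -21,-58,-32|
```

```bash
python3 -m crank '[[[0,0,4],0,60],[[0,0,7],0,60],[[0,0,7],0,60]]' | grep -E "eef|contact"; python3 -m crank '[[[0,0,0],0,255],[[0,0,0],0,255],[[0,0,0],0,255],[[0,0,0],0,255]]' 45 | grep -E "eef|contact|opening|finger"
```

```text
eef_pos: [0.5211, 0.0012, -0.0418]
contact_force: [0.2, -0.1, 0.7]
eef_pos: [0.5258, -0.0016, -0.0379]
contact_force: [-1.0, -6.4, 12.0]
opening: 0.503
finger_force: 49.3
```

The grip pressed the tips onto the desk, and the bay lips are 6 mm high, so I'll regrip the carrier 8 mm higher.

```bash
python3 -m crank '[[[0,0,0],0,110],[[0,0,-4],0,110],[[0,0,-9],0,110],[[0,0,-9],0,110]]' | grep -E "eef|contact|opening"; python3 st.py; python3 -m crank '[[[0,0,0],0,255],[[0,0,0],0,255],[[0,0,0],0,255]]' 60 | grep -E "eef|contact|opening|finger"; python3 - <<'E'
from h import *
c=cam('side'); s=get_state(); M=R.from_quat(s['tcp_rot']).as_matrix(); P=cloud(c);L=(P-s['eef_pos'])@M*1000
q=proj(c,s['eef_pos']+M@np.array([0,-.022,-.045]))[0].round().astype(int); print(q)
for v in range(q[1]-10,q[1]+9,2): print(v,' '.join('%3d,%3d,%3d|'%tuple(np.clip(np.nan_to_num(L[v,u]),-99,99)) for u in range(q[0]-12,q[0]+14,2)))
E
```

```text
eef_pos: [0.5209, 0.0011, -0.0323]
contact_force: [0.4, 0.4, -0.1]
opening: 0.566
t 25.9 q [-0.208  0.255  2.092  0.038  0.782  1.092] p [ 0.5209  0.0011 -0.0323] r 0.521 tilt 1.7 head 52.8 zax [ 0.018  0.024 -1.   ] yax [ 0.241 -0.97  -0.019]
   push [-39.  31.  -1.] polar 0.1
eef_pos: [0.5212, 0.001, -0.0322]
contact_force: [-1.3, -0.6, 5.5]
opening: 0.499
finger_force: 61.7
[328 214]
204  32,  5,-54|  26,  8,-50|  20,  9,-49|  15, 10,-47|  11,-24,-90|   8,-66,-99|   3,-66,-99|  -1,-65,-99|  -6,-66,-99| -11,-66,-99| -24,  5,-53| -31, 20,-34| -37, 21,-33|
206  32,  1,-49|  26,  1,-50|  21,  0,-52|  15,  2,-48|  11,-29,-88|   8,-67,-99|   3,-67,-99|  -1,-66,-99|  -6,-67,-99| -11,-68,-99| -24,  0,-50| -31, 13,-33| -37, 11,-35|
208  32, -5,-50|  27, -5,-50|  21, -5,-49|  15, -4,-47|  11,-30,-80|   8,-64,-99|   2,-61,-99|  -2,-59,-99|  -7,-61,-99| -18, -7,-50| -23, -8,-51| -30,  4,-35| -36,  7,-31|
210  32,-11,-48|  27,-11,-48|  21,-13,-50|  15,-12,-49|  12,-46,-91|   7,-58,-99|   2,-60,-99|  -2,-57,-99|  -7,-60,-99| -17,-14,-50| -23,-16,-52| -30, -1,-33| -36, -1,-34|
212  32,-13,-41|  
[... 319 characters left out ...]
-13,-31|
216  32,-18,-30|  27,-20,-32|  21,-22,-34|  16,-24,-37|  10,-25,-39|   5,-34,-49|   0,-34,-50|  -5,-34,-50| -12,-21,-33| -17,-21,-32| -23,-23,-34| -28,-24,-36| -34,-25,-36|
218  33,-27,-32|  27,-28,-33|  21,-26,-31|  16,-27,-31|  10,-29,-34|   4,-27,-31|   0,-30,-34|  -6,-30,-35| -11,-29,-33| -17,-28,-32| -23,-29,-33| -28,-28,-31| -34,-29,-33|
220  33,-35,-33|  27,-32,-29|  22,-34,-32|  16,-33,-30|  10,-34,-31|   5,-36,-33|   0,-35,-32|  -6,-33,-29| -11,-39,-37| -17,-34,-30| -22,-34,-31| -28,-35,-31| -33,-37,-34|
222  33,-37,-27|  27,-39,-30|  22,-43,-34|  16,-43,-34|  11,-40,-30|   5,-41,-32|   0,-42,-32|  -5,-43,-34| -11,-44,-35| -16,-44,-34| -22,-44,-34| -27,-43,-33| -33,-43,-32|
```

```bash
python3 -m crank '[[[0,0,-10],0,255],[[0,0,-40],0,255],[[0,0,-75],0,255],[[0,0,-75],0,255]]' | grep -E "eef|contact|opening|finger"; python3 go.py .557 -.231 .045;python3 st.py
```

```text
eef_pos: [0.5231, -0.0014, 0.0471]
contact_force: [0.7, -0.3, -0.7]
opening: 0.5
finger_force: 61.2
shift mm [-22.5 231.   -2. ]
t 26.65 q [-0.212  0.114  2.073  0.033  0.933  1.096] p [ 0.5231 -0.0014  0.0471] r 0.523 tilt 2.0 head 39.1 zax [ 0.027  0.022 -0.999] yax [ 0.242 -0.97  -0.015]
   push [-45.  21.  -2.] polar -0.2
```

```bash
python3 -m crank '[[[-5,45,-2],6,255],[[-10,95,-2],12,255],[[-15,140,-2],18.4,255],[[-22,190,-2],18.4,255],[[-22,220,-2],18.4,255],[[-22,231,-2],18.4,255],[[-22,231,-2],18.4,255],[[-22,231,-2],18.4,255]]' | grep -E "eef|contact|opening|finger"; python3 st.py; cat > bay.py <<'E'
from fit import *
s=get_state(); M=R.from_quat(s['tcp_rot']).as_matrix(); print('yhead',np.degrees(np.arctan2(M[1,1],M[0,1])).round(1))
c=cam('side'); t=cam('top'); s=get_state(); p0=s['eef_pos']; zb=p0[2]+.0322
# fit held carrier silhouette (bright, low-sat) in side view: z raised
def lift(b): return b+[0,0,zb]
print('p',p0,'zb',zb)
q=proj(c,p0+[0,0,.04])[0].astype(int); roi=(q[0]-26,q[1]-20,52,44)
im=sub(c,roi); print(roi)
cv2.imwrite('pics/bay_side.png',cv2.resize(im,(780,660),interpolation=cv2.INTER_NEAREST))
g=im.sum(2)//3
for r in range(0,44,1): print(roi[1]+r,' '.join('%3d'%x for x in g[r,6:46]))
E
python3 bay.py
```

```text
eef_pos: [0.553, -0.2285, 0.0384]
contact_force: [0.2, 0.2, -1.9]
opening: 0.491
finger_force: 61.5
t 27.45 q [-0.576  0.293  1.879  0.036  0.971  1.051] p [ 0.553  -0.2285  0.0384] r 0.598 tilt 1.7 head 58.7 zax [ 0.016  0.026 -1.   ] yax [-0.077 -0.997 -0.027]
   push [-23.  45.  -1.] polar -22.5
yhead -94.4
p [ 0.55335319 -0.22814457  0.038857  ] zb 0.07105699523285736
(np.int64(305), np.int64(115), 52, 44)
115 189 189 189 190 189 187 169 102  91  84  82  73  73  69  69  64  70  91  98  96  83  68  64  58  62  66  65  62  62  73  90  62  60  61  60  61  61  60  61  60
116 189 189 190 190 190 183 153 147 148 147 143 124 122 104  83  66  70  92  97  94  73  65  63  59  62  66  65  62  68  86  74  63  62  61  60  61  60  61  61  61
117 189 189 190 190 189 177 144 146 148 148 149 148 148 146 116  69  80  97  98  93  72  61  60  59  62  66  63  60  83 121  71  69  67  65  59  60  60  63  63  61
118 190 190 190 189 182 158 144 146 148 148 149 148 149 146 115  73  91  98  96  86  67  59  60  61  63  65  61  61  92 139  93  83  75  73  67  65  70  68  70  67
119 188 189 189 187 176 144 14
[... 5829 characters left out ...]
 107 119 118 119 119 120 120 119 119 116 105
155 123 124 124 121 121 121 121 122 121 121 120 120 120 119 119 119 120 119 119 120 119 116 101 100  81  80  75  72  91 120 120 119 119 118 118 119 119 119 114  99
156 124 123 122 122 121 121 121 121 121 121 121 121 121 121 119 120 120 120 121 120 121 120 120 119 119 119 116 106 120 119 119 120 120 118 118 118 119 117 109 111
157 124 123 122 121 121 121 120 120 120 120 121 121 121 120 120 120 120 120 120 120 121 121 119 119 119 120 120 120 120 119 119 120 119 119 119 119 118 116 104 125
158 123 125 124 122 121 121 122 121 121 121 121 120 120 120 121 121 120 121 120 119 120 120 120 121 120 120 121 121 119 120 120 120 120 120 120 120 120 117 102 135
```

```bash
python3 - <<'E'
from fit import *
s0=load('side'); s=dict(s0); s['frame']=cv2.imread('pics/side0.png'); t=dict(load('top')); t['frame']=cv2.imread('pics/top0.png')
def model(end):
    B=[box(-34,-28,-30,30,24,30),box(-34,34,24,30,24,30),box(-34,34,-30,-24,24,30),box(28,34,14,30,24,30),box(28,34,-30,-14,24,30),box(28,end,14,20,24,30),box(28,end,-20,-14,24,30)]
    if end>46: B.append(box(46,52,-20,20,24,30))
    return B
for nm,c,roi,th in(('side',s,(305,132,45,28),92),('top',t,(384,180,30,36),92)):
    g=sub(c,roi).mean(2); m=np.clip((118-g)/(118-62),0,1)
    for end in(46,52):
        p,f=fit([(c,roi,m)],lambda p:([place(b,p) for b in model(end)],[]),[.557,-.231,-.077],[.004,.004,.04]); print(nm,end,p.round(4),round(f,2))
st=get_state(); p0=st['eef_pos']; print(p0)
zb=p0[2]+.0322
a=ray(s,(322.05,140.7),zb); b=ray(s,(338.7,142.6),zb); print('corners',a.round(4),b.round(4),np.hypot(*(a-b)[:2]))
th=-.0768; ux=np.array([np.cos(th),np.sin(th)]);uy=np.array([-ux[1],ux[0]])
print('centre from a',a[:2]-.026*ux-.022*uy,'from b',b[:2]+.026*ux-.022*uy)
E
```

```text
side 46 [ 0.5581 -0.2319 -0.0546] 28.51
side 52 [ 0.5567 -0.2321 -0.0719] 15.79
top 46 [ 0.5586 -0.2306 -0.0737] 32.6
top 52 [ 0.5577 -0.2306 -0.0688] 29.36
[ 0.55335319 -0.22814457  0.038857  ]
corners [ 0.5794 -0.2072  0.0711] [ 0.5276 -0.2089  0.0711] 0.05183382276232377
centre from a [ 0.55180766 -0.22715168] from b [ 0.55184824 -0.23283518]
```

```bash
python3 - <<'E'
from h import *
c=load('side'); s=get_state(); M=R.from_quat(s['tcp_rot']).as_matrix(); L=(cloud(c)-s['eef_pos'])@M*1000
for nm,(v0,v1,u0,u1) in dict(left=(135,140,323,326),right=(134,141,335,338)).items():
    A=L[v0:v1+1,u0:u1].reshape(-1,3); print(nm,np.nanmedian(A,0).round(1),np.nanstd(A,0).round(1))
for v in range(127,145): print(v,' '.join('%3d,%3d,%3d|'%tuple(np.clip(np.nan_to_num(L[v,u]),-99,99)) for u in list(range(317,327))+list(range(334,342))))
E
```

```text
left [ 19.4 -21.4 -44. ] [2.8 2.  6.4]
right [-16.7 -18.5 -49.1] [3.  7.  3.9]
127  68, 66, -4|  68, 79,  5|  75, 99, 34|  74, 99, 40|  68, 99, 33|  65, 99, 35|  62, 99, 34|   9,-59,-99|   5,-62,-99|   3,-59,-99| -12,-31,-99|  -3, 20,-57|  -6, 19,-58|  -9, 22,-56| -12, 21,-58|   8, 99, 31|   6, 99, 34|   2, 99, 33|
128  69, 69,  2|  69, 80, 11|  75, 99, 38|  71, 99, 37|  38, 11,-49|  64, 99, 36|  62, 99, 38|   9,-60,-99|   5,-62,-99|   2,-61,-99| -13,-31,-96|  -4, 19,-54|  -6, 22,-52|  -9, 21,-54|   0,  0,  0|   8, 99, 36|   3, 99, 31|   2, 99, 37|
129  67, 62,  0|  69, 80, 14|  74, 99, 38|  40,  6,-49|  37,  8,-49|  34,  7,-50|  31,  9,-49|  10,-56,-99|   6,-58,-99|   3,-59,-99| -13,-31,-92|  -4, 18,-51|  -7, 18,-51| -10, 17,-53| -13, 17,-53| -16, 20,-52|   3, 99, 33|   0, 99, 36|
130  69, 69, 10|  68, 79, 18|  71, 99, 36|  38,  0,-51|  35,  0,-52|  33,  6,-47|  30,  3,-50|   9,-58,-99|   7,-56,-99|   5,-50,-99| -13,-31,-88|  -5, 13,-51|  -8, 14,-51| -11, 15,-51| -14, 16,-51| -17, 15,-52| -20, 17,-51| -23, 19,-50|
131  68, 67, 13|  68, 79, 23|  39, -6,-52|  37, -2,-49|  34, -2,-50| 
[... 2562 characters left out ...]
 6|  48, 11,  9|  45, 14, 11|  42, 15, 11|  39, 15, 10|  34, 11,  6|  32, 13,  6|  30, 19, 11|  27, 20, 11|  24, 23, 13| -13,-23,-36| -16,-22,-35| -18,-18,-33| -22,-23,-38| -24,-20,-35| -28,-24,-40| -20, 28,  5| -23, 30,  7|
143  49,  4,  8|  48, 10, 12|  43,  6,  8|  42, 12, 13|  39, 14, 13|  34, 11, 10|  32, 15, 13|  29, 16, 13|  26, 18, 13|  23, 17, 12|  -1, 25, 12|  -5, 24, 10|  -7, 26, 11| -10, 28, 13| -25,-21,-32| -28,-19,-32| -21, 24,  6| -24, 25,  6|
144  48,  0,  7|  48, 10, 17|  42,  3,  9|  39,  3,  9|  37,  7, 11|  34, 11, 14|  30,  8, 10|  28, 11, 12|  26, 17, 17|  22, 14, 14|  -2, 23, 14|  -5, 23, 14|  -9, 22, 12| -12, 22, 11| -14, 27, 15| -17, 28, 15| -20, 29, 15| -25, 24,  9|
```

```bash
python3 go.py .5581 -.2307 .002
```

```text
shift mm [ 4.4  3.1 36.9]
```

```bash
python3 -m crank '[[[4,3,15],0,255],[[4,3,30],0,255],[[4,3,37],0,255],[[4,3,37],0,255],[[4,3,37],0,255]]' | grep -E "eef|contact|opening"; cat > bay2.py <<'E'
from h import *
s=get_state(); M=R.from_quat(s['tcp_rot']).as_matrix(); A=[cam('side') for _ in range(3)]
c=A[0]; c['range_z']=np.median([a['range_z'] for a in A],0); pickle.dump(c,open('side.pkl','wb')); print(s['eef_pos'],get_state()['eef_pos'])
L=(cloud(c)-s['eef_pos'])@M*1000; g=c['frame'].astype(int).sum(2)//3
u0,v0=proj(c,s['eef_pos']+M@np.array([0,-.022,-.032]))[0].round().astype(int)
for v in range(v0-9,v0+12): print(v,' '.join('%3d'%g[v,u] for u in range(u0-20,u0+18)))
print('u0',u0-20)
for v in range(v0-2,v0+9): print(v,' '.join('%3d,%3d,%3d|'%tuple(np.clip(np.nan_to_num(L[v,u]),-99,99)) for u in range(u0-18,u0+17,2)))
E
python3 bay2.py
```

```text
eef_pos: [0.5583, -0.2322, 0.0024]
contact_force: [-0.6, -0.2, -0.6]
opening: 0.495
[ 0.5582788  -0.23218431  0.00238821] [ 0.55893194 -0.23295749  0.00334139]
140 141 141 141 141 135 122 119 124 150 180 190 191 192 176  68  68  74  74  74  71  65  63  65  95 155 183 183 184 184 184 177 147 122 116 115 115 116 116
141 141 141 141 137 125 123 119 128 171 206 204 204 206 194 105  84  75  69  69  70  66  65  80 116 159 186 185 185 184 184 174 139 118 113 114 115 115 116
142 141 141 140 134 120 121 116 119 174 186 188 188 186 185 177 149 112  67  67  66  65  71 105 145 162 184 184 185 186 183 166 132  86  83  99 113 116 116
143 141 141 137 124 123 119 109  84 136 186 185 184 185 185 185 183 162  81  66  67  65  84 129 149 185 184 185 185 184 176 146 109  63  61  72 103 117 116
144 140 140 136 119 121 116  90  76 129 177 177 181 182 185 185 184 163  82  67  68  67  85 129 147 183 182 184 184 181 165 137 102  67  60  78 116 117 116
145 140 139 134 123 122 112  67  64  94 133 140 164 168 183 183 181 161  82  68  68  68  85 128 146 184 183 182 182 177 149 138 109  66  63  86 118 118 118
146 
[... 4260 characters left out ...]
21|  42,-51,-22|  36,-49,-22|  30,-46,-20|  25,-43,-20|  18,-42,-20|  13,-39,-19|   7,-37,-19|   0,-37,-21|  -5,-37,-23| -11,-36,-23| -17,-33,-22| -24,-33,-24| -30,-34,-27| -37,-33,-28| -41,-26,-23| -48,-25,-24| -54,-23,-24|
156  47,-56,-21|  41,-53,-20|  35,-53,-22|  29,-51,-21|  23,-50,-22|  17,-47,-20|  11,-44,-20|   5,-43,-20|   0,-40,-20|  -7,-42,-23| -13,-41,-24| -18,-38,-23| -24,-34,-21| -30,-33,-21| -37,-32,-23| -43,-30,-23| -49,-31,-25| -54,-26,-22|
157  45,-61,-21|  40,-57,-19|  34,-57,-21|  28,-54,-20|  22,-54,-21|  16,-51,-21|  10,-48,-20|   4,-48,-21|  -2,-47,-22|  -7,-42,-19| -13,-42,-20| -19,-40,-21| -26,-42,-24| -31,-37,-21| -38,-37,-23| -43,-32,-20| -50,-32,-22| -56,-33,-24|
```

```bash
python3 -m crank '[[[0.5,-1.3,0],0,255],[[0.5,-1.4,4],0,255],[[0.5,-1.4,7],0,255],[[0.5,-1.4,7],0,255]]' | grep -E "eef|contact|opening"; python3 bay2.py | head -22
```

```text
eef_pos: [0.5586, -0.2308, -0.0052]
contact_force: [0.0, -0.2, -1.6]
opening: 0.495
[ 0.55861308 -0.23081166 -0.00517622] [ 0.55908502 -0.23114605 -0.00453126]
142 141 140 142 141 134 120 120 115 109 152 190 189 190 185 145  65  68  75  74  72  70  65  64  67 101 161 183 184 184 185 183 176 143  86  83  99 113 116
143 140 140 140 137 123 123 119 110  94 161 203 197 199 200 163  84  76  72  70  71  71  65  66  76 118 186 185 185 185 184 180 165 132  63  61  72 104 116
144 141 140 140 136 119 121 117  91  96 164 187 188 187 186 178 151 125  99  70  67  67  65  79 113 136 184 185 185 186 186 179 151 133  68  61  78 117 118
145 141 140 139 135 124 121 112  68  93 162 185 185 184 185 185 185 181 155  81  67  66  66  94 145 135 185 184 184 185 184 175 142 125  67  64  87 118 118
146 140 140 136 123 122 121 109  61  88 150 175 175 181 182 185 186 183 154  68  68  67  67  96 150 153 182 183 184 184 182 165 139 111  60  74 106 117 118
147 140 140 134 122 122 115  79  61  63  82 109 118 160 166 184 184 180 153  67  69  68  67  95 150 153 183 182 183 183 176 149 129  89  65  87 117 117 117
148 
[... 1635 characters left out ...]
 120 120 120 121 121 121 120 120 121 120 121 120 120 119 120 119 120 120 120
159 122 121 125 132 134 133 128 121 122 123 123 124 122 122 121 121 121 121 121 120 120 121 120 120 119 120 120 120 120 120 120 120 120 120 119 120 120 120
160 122 123 123 123 124 122 120 123 131 131 130 128 121 122 123 123 122 121 121 121 121 121 121 120 119 119 119 120 120 120 120 121 119 119 119 120 119 120
161 122 122 123 121 121 121 121 120 120 120 120 121 123 131 134 130 127 121 121 124 123 123 121 119 119 119 119 119 120 120 119 120 120 119 119 119 119 119
162 123 124 124 120 119 120 121 119 120 121 120 121 120 120 119 117 121 124 132 136 130 127 120 121 122 121 120 119 119 120 119 119 121 120 120 119 119 119
```

```bash
python3 -m crank '[[[0,0,2],0,255],[[0,0,4],0,255],[[0,0,4],0,255]]' | grep -E "eef|contact|opening";  python3 -m crank '[[[0,0,1],0,255],[[0,0,1],0,255]]' | grep -E "eef|contact|opening"
```

```text
eef_pos: [0.5594, -0.2313, -0.0074]
contact_force: [-3.2, 0.7, 4.0]
opening: 0.499
eef_pos: [0.5595, -0.2313, -0.0074]
contact_force: [-4.8, 1.5, 9.4]
opening: 0.5
```

```bash
python3 -m crank '[[[0,0,-1],0,125],[[0,0,-1],0,110],[[0,0,-1],0,90],[[0,0,-1],0,80]]' | grep -E "eef|contact|opening";  python3 -m crank '[[[0,0,-10],0,80],[[0,0,-35],0,80],[[0,0,-80],0,60],[[0,0,-130],0,60],[[0,0,-160],0,60],[[0,0,-160],0,60]]' | grep -E "eef|contact|opening"; python3 - <<'E'
from h import *
A=[cam('side') for _ in range(3)]; c=A[0]; c['range_z']=np.median([a['range_z'] for a in A],0); P=cloud(c)
th=-.072; B=np.array([[np.cos(th),-np.sin(th),0],[np.sin(th),np.cos(th),0],[0,0,1]])
Q=(P-[.5567,-.2321,.024])@B*1000; g=c['frame'].astype(int).sum(2)//3
for v in range(134,157): print(v,' '.join('%3d,%3d,%3d|'%tuple(np.clip(np.nan_to_num(Q[v,u]),-99,99)) for u in range(312,345,2)))
for v in range(134,157): print(v,' '.join('%3d'%g[v,u] for u in range(311,346)))
E
python3 st.py
```

```text
eef_pos: [0.5591, -0.231, -0.0088]
contact_force: [-0.6, -0.3, -0.5]
opening: 0.688
eef_pos: [0.5599, -0.2372, 0.1595]
contact_force: [-0.3, -0.5, 0.2]
opening: 0.764
134  65,-12, 30|  65,-31, 14|  65,-53, -3|  56,-47,  3|  50,-49,  2|  44,-52,  2|  37,-54,  2|  31,-55,  2|  25,-59,  0|  18,-59,  1|  19,-87,-21|  13,-92,-24|   6,-90,-21|   0,-94,-23|  -6,-98,-24| -13,-97,-22| -19,-99,-22|
135  65,-10, 28|  65,-31, 10|  64,-50, -5|  55,-43,  2|  49,-44,  2|  43,-48,  0|  36,-49,  1|  29,-49,  3|  24,-54,  0|  17,-55,  0|  11,-58,  0|   5,-58,  1|  -1,-58,  3|  -1,-89,-22|  -7,-92,-23| -14,-92,-22| -20,-96,-24|
136  65,-10, 24|  65,-31,  6|  61,-39,  0|  54,-40,  0|  48,-41,  1|  41,-43,  1|  35,-44,  2|  29,-49,  0|  22,-49,  0|  16,-49,  2|   9,-51,  2|   4,-55,  0|  -2,-55,  1|  -9,-54,  3| -15,-58,  2| -21,-62,  0| -22,-89,-22|
137  65,-11, 19|  65,-30,  2|  59,-32,  2|  52,-34,  2|  47,-37,  0|  40,-39,  0|  33,-39,  2|  27,-42,  1|  21,-45,  0|  15,-46,  0|   9,-48,  0|   2,-48,  2|  -3,-51,  0| -10,-53,  1| -16,-56,  0| -23,-55,  2| -28,-60,  0|
138  65, -8, 17|  65,-29, -1|  58
[... 7052 characters left out ...]
8  68  64  63  62  61  67  80  86 101  67  67  92 115 115 115 116 117
154 120 121 120 121 119 119 119 119 118 118 117 117 117 117 117 117 114 100  98  80  79  73  67  68  64  63  62  60  74 105 116 116 116 117 117
155 121 122 121 120 118 119 119 119 118 118 118 118 117 118 116 116 117 116 117 118 117 113  99  99  79  79  73  70  90 117 117 117 116 116 116
156 121 121 120 119 118 119 118 119 118 118 118 119 119 118 117 117 117 117 119 119 118 117 116 117 117 117 114 105 118 117 117 117 117 116 116
t 30.4 q [-0.581  0.166  1.803  0.032  1.172  1.054] p [ 0.5558 -0.2345  0.151 ] r 0.603 tilt 1.7 head 54.7 zax [ 0.017  0.024 -1.   ] yax [-0.077 -0.997 -0.025]
   push [-26.  43.  -1.] polar -22.9
```

The carrier top reads a uniform 18–19 mm above the bay floor. It is inside the lips on the sides I could measure. The can top (~26 mm) and barrel (~33 mm) are at the right heights, and the gripper is clear.

```bash
python3 -c "
from plant import ctrl
print(ctrl.sign_off())"
```

```text
the job is handed in; nothing more can be done
None
```

The job is handed in at about 30 s of the 53 s: depth readings show the module upright and fully down in the carrier's nest, and the carrier flat in the tester bay, nose away and released; the one worry is a brief 77 N fingertip press on the tray while picking, which may count if the 40 N limit covers the fingers.

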